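# Fill the seasoning organiser

### The job

Gather the seasonings that stand at the front of the worktop, between the wooden organiser tray and the hob, into that tray (those in the far left corner stay): stand the wooden pepper mill in the wide round cup, the salt shaker in the narrow round cup, and one spice jar in each of the two square cups (either jar in either cup), all upright on the cup floors. The dropper bottle and the jam jar do not belong in it: leave them standing where they are, and knock nothing over.

Things in the scene. Friction and masses are not known exactly. Their poses are not given: they have to be found in the camera images.
- pepper_mill: Turned wooden pepper mill, upright, 170 mm tall, 58 mm at its widest, about 0.18 kg. The head on top is about 49 mm in diameter from 123 to 159 mm up, with a 12 mm knob above it; it does not turn. Grip the head. Origin: centre of the underside; z up its axis. (Over all: wall cabinet, its handles 0.54 m ahead of the base, doors 0.57 m, underside 0.45 m up; keep the wrist clear.)
- salt_shaker: Upright clear salt shaker half full, with a domed grey top, 90 mm tall, body 44 mm in diameter, the top narrowing to 34 mm, about 0.10 kg. Origin: centre of the underside; z up its axis.
- spice_jar_a: One of two spice jars of the same shape and size: upright clear glass cylinder, 41 mm diameter, 105 mm tall, with a flat dark screw cap of about the same diameter from 84 mm up, about 0.11 kg. The two may be exchanged. Origin: centre of the underside; z up its axis.
- spice_jar_b: One of two spice jars of the same shape and size: upright clear glass cylinder, 41 mm diameter, 105 mm tall, with a flat dark screw cap of about the same diameter from 84 mm up, about 0.11 kg. The two may be exchanged. Origin: centre of the underside; z up its axis.
- dropper_bottle: Look-alike that stays: small brown glass bottle, 33 mm in diameter, with a pointed black rubber bulb, 102 mm tall in all, upright, loose. Origin: centre of the underside; z up.
- jam_jar: Look-alike that stays: squat wide glass jam jar with a yellow lid, 71 mm in diameter, 110 mm tall, upright, loose. Origin: centre of the underside; z up.
- cup_wide: The wide round white cup of the tray: bore 74 mm, outside 80 mm, 35 mm high, floor 5 mm thick. Fixed in a wooden tray (176 mm a side, 5 mm floor, 24 mm rim) whose four cups form a 2 by 2 square, centres 82 mm apart, in any order; the tray lies turned. Origin: centre of its underside, 5 mm above the worktop (a thing in it stands 10 mm above the worktop); z up, x, y along the tray sides.
- cup_narrow: The narrow round white cup of the tray: bore 60 mm, outside 66 mm, 35 mm high, floor 5 mm thick. Fixed in a wooden tray (176 mm a side, 5 mm floor, 24 mm rim) whose four cups form a 2 by 2 square, centres 82 mm apart, in any order; the tray lies turned. Origin: centre of its underside, 5 mm above the worktop (a thing in it stands 10 mm above the worktop); z up, x, y along the tray sides.
- cup_square_a: A square white cup of the tray: 56 by 56 mm inside, 64 mm outside, 35 mm high, floor 5 mm thick. Fixed in a wooden tray (176 mm a side, 5 mm floor, 24 mm rim) whose four cups form a 2 by 2 square, centres 82 mm apart, in any order; the tray lies turned. Origin: centre of its underside, 5 mm above the worktop (a thing in it stands 10 mm above the worktop); z up, x, y along the tray sides.
- cup_square_b: The other square white cup of the tray: 56 by 56 mm inside, 64 mm outside, 35 mm high, floor 5 mm thick. Fixed in a wooden tray (176 mm a side, 5 mm floor, 24 mm rim) whose four cups form a 2 by 2 square, centres 82 mm apart, in any order; the tray lies turned. Origin: centre of its underside, 5 mm above the worktop (a thing in it stands 10 mm above the worktop); z up, x, y along the tray sides.
Not all that is in view belongs to the job. What is shaped like the spice_jar_b but purple or red is not meant.

How it is judged:
By the outcome, as a careful person would: the job done as asked, in the order asked, and still so for the second after the job is handed in, with the robot touching nothing.
It also fails if it takes over 109 s, if anything falls off the work surface, if the arm or the gripper's body presses on something with over 40 N, if the wrist force passes 120 N, or if a joint passes its speed limit or range.

### The arm

A 6-joint arm with a two-finger parallel gripper is mounted at the origin on a cart in front of the work surface, level with it; the furniture and walls round the work are solid. World frame = base frame: x ahead of the robot, y to its left, z up, the work surface at z = 0. Lengths are in m, angles in rad, forces in N, time in s.
With the tool pointing down it reaches from about 0.225 to 0.875 m from the base axis. Payload 3.4 kg.
Tool frame: the origin (TCP) lies at the very end of the fingers, on their centre line; the grasp point (between the pads) lies behind it (manip.grasp_offset is the z of the grasp point in the tool frame, in m); z points along the fingers, y is the line along which they close (so a half turn about z gives the same grasp; the last joint's range is limited). The gripper opens to 85 mm and grips with 20 to 120 N. Pads are 22 mm wide; open, the fingers measure 114 mm over their backs; the gripper's body (76 mm by 85 mm) begins 54 mm behind the grasp point. The pads swing forward as they close: fully open they stand 13 mm farther back than shut.
Start: joints at [-1.463, 0.276, 1.505, -0, 1.361, -0.121], TCP at [0.13, -0.56, 0.231] pointing down, gripper open.
Joint ranges: [-2.89, 2.89], [-0.75, 2.08], [0.22, 2.7], [-1.18, 4.32], [0.11, 2.71], [-2.7, 2.7]. Speed limits (rad/s): [2.57, 2.57, 3.14, 3.14, 3.14, 3.14].

### API

Orientations are given as a unit quaternion [w, x, y, z].
In Python, from rig import manip gives the robot as it stands.
- The arm moves only by the shell command python3 -m pendant 'ROWS' [FORCE]. ROWS is JSON, a list of rows, each an object of numbers: "dx", "dy", "dz": the shift along the tool's x, y, z in m; "rx", "ry", "rz": the turn, a rotation vector about the tool's x, y, z in degrees; "hand": the finger opening in m, from 0 to 0.0854. In form: [{"dx": .., "dy": .., "dz": .., "rx": .., "ry": .., "rz": .., "hand": ..}, ...]. A call has 1 to 12 rows; each row shifts and turns the commanded pose from where the row before left it, along the tool's axes as they then stand; what a row does not reach is not made up. A row lasts 1/12 s, in which the tool goes at most 41.7 mm and 7.16 degrees, less where a joint would pass 70% of its speed; a pose out of reach is approached as far as the arm can. A call is refused whole if a number of a shift passes 0.0417 or a number of a turn 7.16, either way. A call with a gripper value outside its range is refused whole. The fingers move at their own pace and stop on an object; FORCE is the grip in N (left out, the last holds). Time passes only in rows, so rows that do not move let the fingers close. It gives the time, the measured TCP pose, the force, the opening and the grip force at its end, in the units of the state.
- manip.get_state(): the state, without advancing time (a new reading comes with each control period).
- manip.get_image(name): name is "scene" or "side" or "wrist"; returns a dict with "frame" (480x640x3 uint8, red, green, blue), "fx", "fy", "cx", "cy" (pixels), "distortion" ([k1, k2, p1, p2, k3] as OpenCV has them; the pictures are not rectified), "position" and "attitude" of the camera in the world; the wrist camera has in their place "mount" (4x4, takes a point from camera to tool coordinates, whose origin is the TCP and whose axes are the flange's). Camera axes: x right, y up, looking along -z (the intrinsics and any distortion apply to the point x, -y, -z); pixel columns grow to the right and rows downward; lengths in m; the calibration is good to about 2 mm. A picture is of the moment at which its call begins: read the wrist's pose just before it. There is no depth.
- manip.sign_off(): hands the job in; it is judged then, once.
The state is a dict: "clock": time; "qpos": joint angles; "qd": joint speeds; "effort": joint torques, N m; "position": TCP position; "ee_rot": TCP orientation; "contact_force": force on the tool from outside, world axes, zero at the start; "moment": the same for the moment, N m; "width": finger opening in m; "gripper_force": force on a finger pad.
Only numpy, scipy, OpenCV 4.12 (cv2) and the standard library are available. Lean on these libraries where they do the work, as an engineer would, in place of code of your own. Each camera call takes 0.05 s, during which the arm holds its last target. There are 200 camera calls.

## Working session

There is one attempt and no reset: what is moved stays moved. The work goes in short steps, Python scripts to look and compute and a shell command to move; the robot and the scene stay as the last step left them, time stands still between calls to the robot, and variables do not carry over. Pictures are saved under pics/ and viewed, at most 14 in all, crops included, and the job is handed in when it is done.

```bash
ls; mkdir -p pics
cat > h.py <<'E'
import numpy as np, cv2, pickle
from rig import manip
from scipy.spatial.transform import Rotation as R
def rot(q): q=np.array(q); return R.from_quat([q[1],q[2],q[3],q[0]]).as_matrix() if q.shape==(4,) else q.reshape(3,3)
def grab(name,fn=None):
    s=manip.get_state(); im=manip.get_image(name)
    if 'mount' in im:
        M=np.array(im['mount']); Rt=rot(s['ee_rot']); im['C']=Rt@M[:3,3]+np.array(s['position']); im['R']=Rt@M[:3,:3]
    else: im['C']=np.array(im['position']); im['R']=rot(im['attitude'])
    if fn:
        cv2.imwrite(f'pics/{fn}.png',im['frame'][:,:,::-1]); pickle.dump(im,open(f'pics/{fn}.pkl','wb'))
    return im
def load(fn): return pickle.load(open(f'pics/{fn}.pkl','rb'))
def K(im): return np.array([[im['fx'],0,im['cx']],[0,im['fy'],im['cy']],[0,0,1.]])
def ray(im,uv):
    p=cv2.undistortPoints(np.array(uv,float).reshape(-1,1,2),K(im),np.array(im['distortion'],float)).reshape(-1,2)
    d=np.c_[p[:,0],-p[:,1],-np.ones(len(p))]@im['R'].T
    return d/np.linalg.norm(d,axis=1,keepdims=True)
def onz(im,uv,z):
    d=ray(im,uv); t=(np.asarray(z)-im['C'][2])/d[:,2]; return im['C']+t[:,None]*d
def proj(im,P):
    c=(np.atleast_2d(P)-im['C'])@im['R']; c=c*[1,-1,-1]
    return cv2.projectPoints(c,np.zeros(3),np.zeros(3),K(im),np.array(im['distortion'],float))[0].reshape(-1,2)
E
python3 - <<'E'
from h import *
print(manip.get_state(), manip.grasp_offset)
for n in ('scene','side','wrist'):
    im=grab(n,n+'0'); print(n,im['C'],im['R'][:,2],im['fx'],im['distortion'])
E
```

```text
pics
{'clock': 0.0, 'qpos': array([-1.46299002e+00,  2.76562530e-01,  1.50617038e+00, -1.62389227e-05,
        1.36070868e+00, -1.21040532e-01]), 'qd': array([-1.61769685e-03, -2.62070434e-03,  3.83899810e-04,  3.56888570e-04,
       -4.81422724e-04,  9.83721774e-05]), 'effort': array([ 5.13259238e-04, -4.16774225e+01, -2.45805430e+01,  4.61330455e-05,
        1.11402958e-02, -8.82394232e-06]), 'position': array([ 0.13034765, -0.55946145,  0.2304434 ]), 'ee_rot': array([-9.24501337e-04,  9.93460161e-01,  1.14175540e-01, -1.82192398e-06]), 'contact_force': array([ 0.30567686, -0.31639936,  0.03483   ]), 'moment': array([-0.00434639, -0.02133052,  0.02460257]), 'gripper_force': 0.0, 'width': 0.08531559815263276} -0.0187
scene [-0.4922828   0.57129608  0.62942008] [-0.75623206  0.47582056  0.44911898] 536.4060614939513 [-0.02791652  0.          0.          0.          0.        ]
side [0.4159861  0.9102338  0.75912547] [-0.06665201  0.78823955  0.61174825] 538.3259218698616 [-0.11925718  0.          0.          0.          0.        ]
wrist [ 0.20443479 -0.54165829  0.37432547] [0.29161411 0.0660991  0.9542495 ] 411.41432123340786 [-0.0029284  0.         0.         0.         0.       ]
```

View pics/scene0.png

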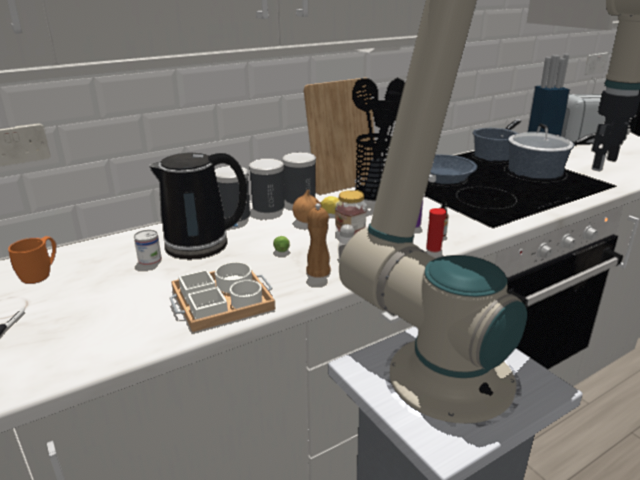

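View pics/side0.png

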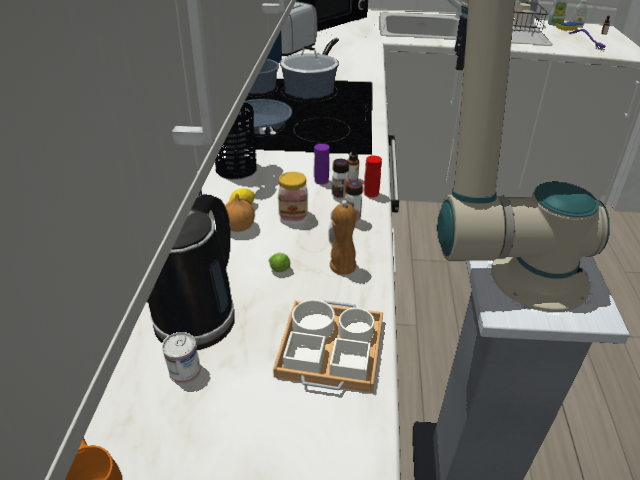

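The scene picture shows the tray at (222,295), mill at (318,240) and jam jar at (350,205); the arm hides the jars. The side picture shows the mill (343,235), jam jar (293,197), dark-capped jars (341,180) and (354,200), dropper (353,163), purple (321,163), red (373,175), and something pale behind the mill at (333,235). I take a close crop next.

Run:
```python
from h import *
im=load('side0')
c=im['frame'][135:285,260:400,::-1]; c=cv2.resize(c,None,fx=4,fy=4,interpolation=cv2.INTER_CUBIC)
cv2.imwrite('pics/side0c.png',c)
print(onz(im,[(343,268),(354,222),(341,200),(373,195),(293,218),(321,182)],0).round(3))
# tray rim top corners z=.024ish, cups tops z=.04
print(onz(im,[(314,314),(357,323),(305,350),(351,356)],0.04).round(3))
```

```text
[[ 0.432  0.009  0.   ]
 [ 0.414 -0.168  0.   ]
 [ 0.451 -0.263  0.   ]
 [ 0.368 -0.296  0.   ]
 [ 0.564 -0.17   0.   ]
 [ 0.51  -0.348  0.   ]]
[[0.479 0.195 0.04 ]
 [0.398 0.211 0.04 ]
 [0.486 0.285 0.04 ]
 [0.406 0.291 0.04 ]]
```

View pics/side0c.png

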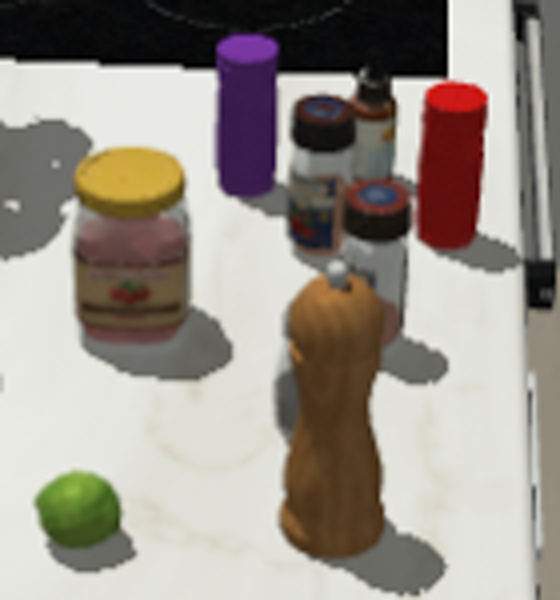

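Candidates, in side pixels:
- **Spice jars:** dark caps with a blue/red label at (341,162) and (354,184). These two are chosen.
- **Not jars:** purple (321,163), red (373,175) and the dropper (353,165). The jam jar is at (293,197).
- **Mill:** (343,235).
- **Shaker:** grey-topped, mostly hidden behind the mill at (333,235).

I move the wrist camera over them to confirm.

```bash
python3 -m pendant '[{"dz":-0.03,"dx":0.01},{"dz":-0.03,"dx":0.02},{"dx":0.022,"dy":-0.025,"dz":-0.005},{"dx":0.022,"dy":-0.025,"dz":-0.005},{"dx":0.022,"dy":-0.025,"dz":-0.005},{"dx":0.022,"dy":-0.025,"dz":-0.005},{"dx":0.022,"dy":-0.025,"dz":-0.005},{"dx":0.022,"dy":-0.025,"dz":-0.005},{"dx":0.022,"dy":-0.025,"dz":-0.005},{"dx":0.022,"dy":-0.025,"dz":-0.005},{"dx":0.022,"dy":-0.025,"dz":-0.005},{"dx":0.022,"dy":-0.025,"dz":-0.005}]'
python3 -m pendant '[{"dx":0.02,"dy":-0.025},{"dx":0.02,"dy":-0.025},{"dx":0.02,"dy":-0.025},{"dx":0.02,"dy":-0.025},{"dx":0.015,"dy":-0.02},{"dx":0.01,"dy":-0.01},{},{}]'
python3 - <<'E'
from h import *
im=grab('wrist','w1'); print(im['C'],im['R'])
grab('side','side1'); grab('scene','scene1')
E
```

```text
[ 0.20443717 -0.54172408  0.3744467 ] [[ 0.22659915  0.92932407  0.29156404]
 [-0.97398694  0.2166695   0.06636083]
 [-0.00150232 -0.29901688  0.95424664]]invalid input
invalid input
```

View pics/w1.png

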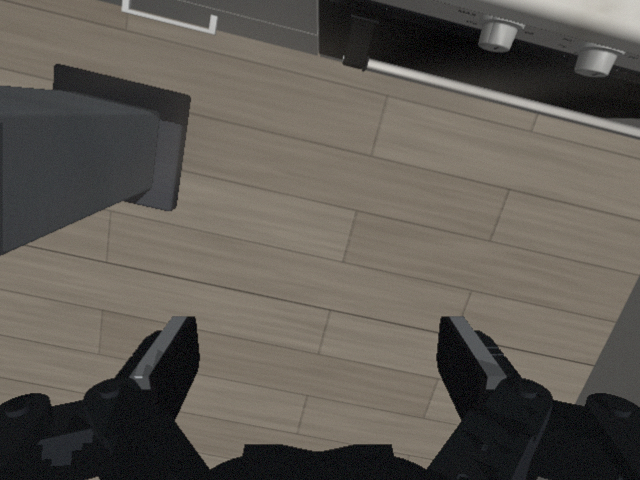

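The call was refused, so the arm has not moved; the picture shows only floor, with the fingers at (170,350) and (465,350). Rows probably need every key.

```bash
python3 -m pendant '[{"dx":0.01,"dy":0,"dz":-0.03,"rx":0,"ry":0,"rz":0,"hand":0.085},{"dx":0.02,"dy":0,"dz":-0.03,"rx":0,"ry":0,"rz":0,"hand":0.085},{"dx":0.022,"dy":-0.025,"dz":-0.005,"rx":0,"ry":0,"rz":0,"hand":0.085},{"dx":0.022,"dy":-0.025,"dz":-0.005,"rx":0,"ry":0,"rz":0,"hand":0.085},{"dx":0.022,"dy":-0.025,"dz":-0.005,"rx":0,"ry":0,"rz":0,"hand":0.085},{"dx":0.022,"dy":-0.025,"dz":-0.005,"rx":0,"ry":0,"rz":0,"hand":0.085},{"dx":0.022,"dy":-0.025,"dz":-0.005,"rx":0,"ry":0,"rz":0,"hand":0.085},{"dx":0.022,"dy":-0.025,"dz":-0.005,"rx":0,"ry":0,"rz":0,"hand":0.085},{"dx":0.022,"dy":-0.025,"dz":-0.005,"rx":0,"ry":0,"rz":0,"hand":0.085}]'
```

```text
clock: 1.05
position: [0.2703, -0.3463, 0.3266]
ee_rot: [0.0, 0.993, 0.114, 0.0]
contact_force: [0.5, 0.5, -0.9]
width: 0.0846
gripper_force: 0.0
```

```bash
python3 -m pendant '[{"dx":0.018,"dy":-0.024,"dz":0,"rx":0,"ry":0,"rz":0,"hand":0.085},{"dx":0.018,"dy":-0.024,"dz":0,"rx":0,"ry":0,"rz":0,"hand":0.085},{"dx":0.018,"dy":-0.024,"dz":0,"rx":0,"ry":0,"rz":0,"hand":0.085},{"dx":0.018,"dy":-0.024,"dz":0,"rx":0,"ry":0,"rz":0,"hand":0.085},{"dx":0.018,"dy":-0.024,"dz":0,"rx":0,"ry":0,"rz":0,"hand":0.085},{"dx":0.018,"dy":-0.024,"dz":0,"rx":0,"ry":0,"rz":0,"hand":0.085},{"dx":0.018,"dy":-0.024,"dz":0,"rx":0,"ry":0,"rz":0,"hand":0.085},{"dx":0.018,"dy":-0.024,"dz":0,"rx":0,"ry":0,"rz":0,"hand":0.085},{"dx":0.01,"dy":-0.012,"dz":0,"rx":0,"ry":0,"rz":0,"hand":0.085},{"dx":0,"dy":0,"dz":0,"rx":0,"ry":0,"rz":0,"hand":0.085},{"dx":0,"dy":0,"dz":0,"rx":0,"ry":0,"rz":0,"hand":0.085}]'
python3 - <<'E'
from h import *
im=grab('wrist','w2'); print(im['C'],im['R'])
grab('scene','scene2')
E
```

```text
clock: 1.97
position: [0.3736, -0.1139, 0.3263]
ee_rot: [0.0, 0.993, 0.115, -0.0]
contact_force: [-0.3, 0.0, -0.2]
width: 0.0847
gripper_force: 0.0
[ 0.4476593  -0.09548843  0.47007795] [[ 2.28931486e-01  9.28787799e-01  2.91450854e-01]
 [-9.73442319e-01  2.18228860e-01  6.91824837e-02]
 [ 6.52859247e-04 -2.99548644e-01  9.54080806e-01]]
```

View pics/w2.png

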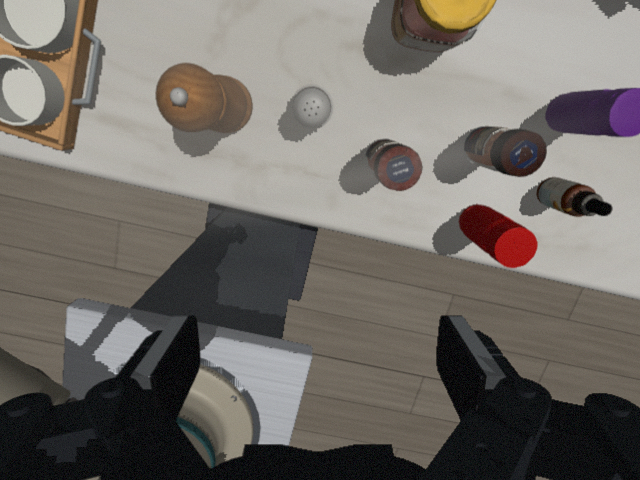

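The picture shows the mill knob at (179,96), salt shaker at (312,105), spice jars with label caps at (399,171) and (523,153), dropper at (600,208), red at (515,247), purple at (630,112) and jam jar at (455,10). I locate them by their tops.

Run:
```python
from h import *
im=load('w2'); s=load('side0')
for n,uv,z in [('mill knob',(179,96),.165),('salt',(314,103),.088),('jarA',(399,171),.105),('jarB',(523,153),.105),('dropper',(602,208),.1),('red',(515,247),.105),('purple',(630,112),.105),('jam',(455,5),.11)]:
    P=onz(im,[uv],z); b=P.copy(); b[:,2]=0; print(n,P.round(4)[0],'r',np.hypot(*P[0,:2]).round(3),'base proj w',proj(im,b).round(0)[0],'side top',proj(s,P).round(0)[0],'side base',proj(s,b).round(0)[0])
f=im['frame'].astype(int); 
# mask based tops: salt grey, mill wood
g=s['frame']; hsv=cv2.cvtColor(g,cv2.COLOR_RGB2HSV)
m=((hsv[...,1]>110)&(hsv[...,0]<20)&(hsv[...,2]>60)).astype(np.uint8); m[:295]=0; m[395:]=0; m[:,:265]=0; m[:,395:]=0
c=max(cv2.findContours(cv2.morphologyEx(m,cv2.MORPH_CLOSE,np.ones((9,9))),0,2)[0],key=cv2.contourArea)
h=cv2.convexHull(c); ap=cv2.approxPolyDP(h,8,True).reshape(-1,2); print(ap)
P=onz(s,ap,.024); print(P.round(3))
for i in range(len(P)): print(np.linalg.norm(P[i]-P[i-1]).round(3))
```

```text
mill knob [0.4364 0.0013 0.165 ] r 0.436 base proj w [228. 102.] side top [344. 203.] side base [341. 266.]
salt [ 0.4549 -0.0907  0.088 ] r 0.464 base proj w [315. 105.] side top [337. 209.] side base [335. 240.]
jarA [ 0.4163 -0.1768  0.105 ] r 0.452 base proj w [381. 158.] side top [355. 183.] side base [353. 220.]
jarB [ 0.4561 -0.2777  0.105 ] r 0.534 base proj w [478. 144.] side top [341. 161.] side base [339. 197.]
dropper [ 0.4262 -0.3697  0.1   ] r 0.564 base proj w [545. 189.] side top [354. 147.] side base [352. 179.]
red [ 0.3734 -0.3027  0.105 ] r 0.481 base proj w [474. 219.] side top [374. 158.] side base [371. 194.]
purple [ 0.5091 -0.3534  0.105 ] r 0.62 base proj w [560. 112.] side top [322. 146.] side base [321. 181.]
jam [ 0.5501 -0.1814  0.11  ] r 0.579 base proj w [421.  32.] side top [299. 177.] side base [299. 216.]
[[382 313]
 [371 391]
 [274 376]
 [291 313]]
[[0.35  0.164 0.024]
 [0.369 0.351 0.024]
 [0.535 0.334 0.024]
 [0.525 0.181 0.024]]
0.175
0.187
0.166
0.154
```

All tops agree with the side view within 2–3 px in base and top. Next, the tray from above.

```bash
python3 -m pendant '[{"dx":0.006,"dy":-0.03,"dz":0,"rx":0,"ry":0,"rz":0,"hand":0.085},{"dx":0.006,"dy":-0.03,"dz":0,"rx":0,"ry":0,"rz":0,"hand":0.085},{"dx":0.006,"dy":-0.03,"dz":0,"rx":0,"ry":0,"rz":0,"hand":0.085},{"dx":0.006,"dy":-0.03,"dz":0,"rx":0,"ry":0,"rz":0,"hand":0.085},{"dx":0.006,"dy":-0.03,"dz":0,"rx":0,"ry":0,"rz":0,"hand":0.085},{"dx":0.006,"dy":-0.03,"dz":0,"rx":0,"ry":0,"rz":0,"hand":0.085},{"dx":0.006,"dy":-0.03,"dz":0,"rx":0,"ry":0,"rz":0,"hand":0.085},{"dx":0.006,"dy":-0.03,"dz":0,"rx":0,"ry":0,"rz":0,"hand":0.085},{"dx":0.006,"dy":-0.03,"dz":0,"rx":0,"ry":0,"rz":0,"hand":0.085},{"dx":0,"dy":0,"dz":0,"rx":0,"ry":0,"rz":0,"hand":0.085},{"dx":0,"dy":0,"dz":0,"rx":0,"ry":0,"rz":0,"hand":0.085}]'
python3 - <<'E'
from h import *
im=grab('wrist','w3'); s=grab('side','side3')
# side by side: w3 scaled + side
a=cv2.resize(im['frame'],(400,300)); b=cv2.resize(s['frame'],(400,300))
c=im['frame'][0:300]; cv2.imwrite('pics/comb3.png',np.hstack([cv2.resize(c,(480,225)),cv2.resize(s['frame'],(300,225))])[:,:,::-1])
E
```

```text
clock: 2.98
position: [0.3652, 0.161, 0.3261]
ee_rot: [0.0, 0.993, 0.115, -0.0]
contact_force: [-0.5, -0.2, 0.0]
width: 0.085
gripper_force: 0.0
```

View pics/w3.png

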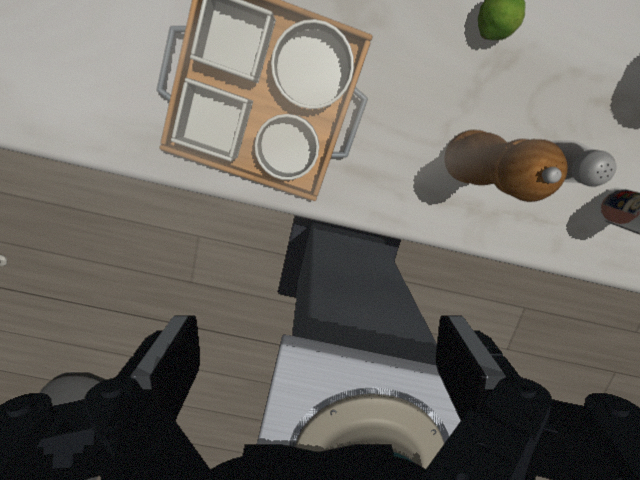

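View pics/side3.png

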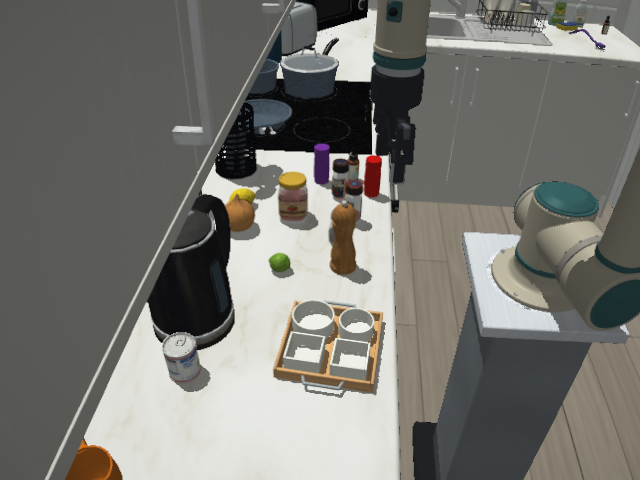

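The wrist picture shows the tray from above, with rim centres at wide cup (312,64), narrow cup (287,147), and squares (231,39) and (211,120). I compute the cup centres at rim height and check them against the 82 mm square.

Run:
```python
from h import *
im=load('w3'); s=load('side3')
# refine rims: darkish grey/white vs wood: mask of non-wood low-saturation inside the tray
hsv=cv2.cvtColor(im['frame'],cv2.COLOR_RGB2HSV)
wood=((hsv[...,1]>90)&(hsv[...,0]<22)).astype(np.uint8); wood[:,380:]=0; wood[210:]=0
c=max(cv2.findContours(cv2.morphologyEx(wood,cv2.MORPH_CLOSE,np.ones((5,5))),0,2)[0],key=cv2.contourArea)
tray=np.zeros_like(wood); cv2.drawContours(tray,[cv2.convexHull(c)],-1,1,-1)
m=cv2.erode(tray*(1-wood),np.ones((3,3)))
n,l,st,ce=cv2.connectedComponentsWithStats(m)
for i in range(1,n):
    if st[i,4]>800:
        cc=cv2.findContours((l==i).astype(np.uint8),0,2)[0][0]; print(st[i],ce[i].round(1),cv2.minEnclosingCircle(cc), onz(im,[ce[i]],.04).round(4)[0])
uv=[(312.5,64.5),(287,147.5),(231,39.5),(211.5,120)]
P=onz(im,uv,.04); print(P.round(4))
for a,b in((0,1),(2,3),(0,2),(1,3)): d=P[a]-P[b]; print(np.linalg.norm(d).round(4),np.degrees(np.arctan2(d[1],d[0])).round(1))
c=P.mean(0); print('centre',c); 
for i in range(4): print(proj(s,P[i:i+1]).round(0))
print('mill knob',onz(im,[(550,175)],.165), 'salt',onz(im,[(597,166)],.088))
print(proj(s,np.array([manip.get_state()['position']])))
```

```text
[  193     2   172   180 14218] [285.7  80. ] ((283.49688720703125, 87.2235107421875), 93.84176635742188) [0.4618 0.2163 0.04  ]
[ 182   79   71   87 4299] [213.7 122.4] ((209.09800720214844, 121.71490478515625), 47.6413459777832) [0.4063 0.2785 0.04  ]
[[0.4813 0.194  0.04  ]
 [0.399  0.2018 0.04  ]
 [0.485  0.2742 0.04  ]
 [0.4081 0.281  0.04  ]]
0.0827 -5.4
0.0772 -5.0
0.0803 -92.7
0.0798 -96.6
centre [0.44337085 0.23775192 0.04      ]
[[313. 313.]]
[[357. 319.]]
[[306. 345.]]
[[350. 351.]]
mill knob [[0.43569259 0.00167942 0.165     ]] salt [[ 0.45246211 -0.08219833  0.088     ]]
[[387.87164728 174.80069996]]
```

Cup spacing comes out at 77–83 mm at yaw -5°, against the expected 82. Fitted centres are wide (.4805,.1935), narrow (.399,.201), and squares (.488,.275) and (.406,.2825). Now for the mill at (.436,.0015).

```bash
python3 -m pendant '[{"dx":0.0047,"dy":0.0245,"dz":0.014,"rx":0,"ry":0,"rz":0,"hand":0.085},{"dx":0.0047,"dy":0.0245,"dz":0.014,"rx":0,"ry":0,"rz":0,"hand":0.085},{"dx":0.0047,"dy":0.0245,"dz":0.014,"rx":0,"ry":0,"rz":0,"hand":0.085},{"dx":0.0047,"dy":0.0245,"dz":0.014,"rx":0,"ry":0,"rz":0,"hand":0.085},{"dx":0.0047,"dy":0.0245,"dz":0.014,"rx":0,"ry":0,"rz":0,"hand":0.085},{"dx":0.0047,"dy":0.0245,"dz":0.014,"rx":0,"ry":0,"rz":0,"hand":0.085},{"dx":0.0047,"dy":0.0245,"dz":0.014,"rx":0,"ry":0,"rz":0,"hand":0.085},{"dx":0,"dy":0,"dz":0,"rx":0,"ry":0,"rz":0,"hand":0.085},{"dx":0,"dy":0,"dz":0,"rx":0,"ry":0,"rz":0,"hand":0.085}]'
python3 - <<'E'
from h import *
im=grab('wrist','w4'); print(im['C']); S=manip.get_state(); 
hsv=cv2.cvtColor(im['frame'],cv2.COLOR_RGB2HSV)
print(proj(im,[[.436,.0015,z] for z in (.17,.141,.123,0)]).round(0), proj(im,[S['position']]))
E
```

```text
clock: 3.83
position: [0.4354, -0.0011, 0.2275]
ee_rot: [-0.0, 0.994, 0.111, -0.001]
contact_force: [-0.2, -0.1, 0.3]
width: 0.0849
gripper_force: 0.0
[0.50992622 0.01656559 0.37113411]
[[315. 263.]
 [315. 246.]
 [315. 237.]
 [316. 198.]] [[317.42454914 318.25352613]]
```

View pics/w4.png

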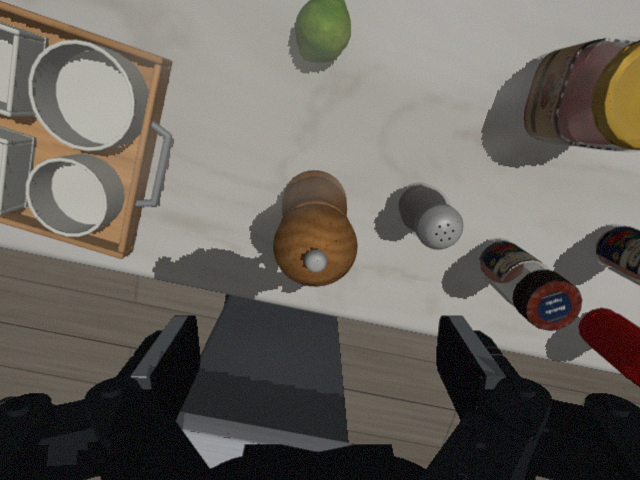

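The knob is at (315,261), 2 px from the prediction. I descend and grip.

```bash
python3 -m pendant '[{"dx":0.001,"dy":-0.0025,"dz":0.025,"rx":0,"ry":0,"rz":0,"hand":0.085},{"dx":0,"dy":0,"dz":0.025,"rx":0,"ry":0,"rz":0,"hand":0.085},{"dx":0,"dy":0,"dz":0.025,"rx":0,"ry":0,"rz":0,"hand":0.085},{"dx":0,"dy":0,"dz":0.02,"rx":0,"ry":0,"rz":0,"hand":0.085},{"dx":0,"dy":0,"dz":0.01,"rx":0,"ry":0,"rz":0,"hand":0.085},{"dx":0,"dy":0,"dz":0,"rx":0,"ry":0,"rz":0,"hand":0.085},{"dx":0,"dy":0,"dz":0,"rx":0,"ry":0,"rz":0,"hand":0.04},{"dx":0,"dy":0,"dz":0,"rx":0,"ry":0,"rz":0,"hand":0.04},{"dx":0,"dy":0,"dz":0,"rx":0,"ry":0,"rz":0,"hand":0.035},{"dx":0,"dy":0,"dz":0,"rx":0,"ry":0,"rz":0,"hand":0.035},{"dx":0,"dy":0,"dz":0,"rx":0,"ry":0,"rz":0,"hand":0.035},{"dx":0,"dy":0,"dz":0,"rx":0,"ry":0,"rz":0,"hand":0.035}]' 40
python3 - <<'E'
from h import *
im=load('w4')
P=onz(im,[(75,195),(88,96)],.04); print('narrow,wide',P.round(4))
for n,uv,z in (('salt',(444,231),.089),('jarA',(554,304),.105)): print(n,onz(im,[uv],z).round(4))
E
```

```text
clock: 4.88
position: [0.4378, 0.0039, 0.1251]
ee_rot: [0.001, 0.993, 0.114, 0.002]
contact_force: [0.2, -0.4, 5.6]
width: 0.0463
gripper_force: 40.3
narrow,wide [[0.403  0.1956 0.04  ]
 [0.4825 0.1896 0.04  ]]
salt [[ 0.4507 -0.0891  0.089 ]]
jarA [[ 0.4198 -0.1764  0.105 ]]
```

```bash
python3 -m pendant '[{"dx":0,"dy":0,"dz":-0.01,"rx":0,"ry":0,"rz":0,"hand":0.035},{"dx":0,"dy":0,"dz":-0.02,"rx":0,"ry":0,"rz":0,"hand":0.035},{"dx":0,"dy":0,"dz":-0.02,"rx":0,"ry":0,"rz":0,"hand":0.035},{"dx":0,"dy":0,"dz":-0.02,"rx":0,"ry":0,"rz":0,"hand":0.035},{"dx":0,"dy":0,"dz":0,"rx":0,"ry":0,"rz":0,"hand":0.035},{"dx":0,"dy":0,"dz":0,"rx":0,"ry":0,"rz":0,"hand":0.035}]'
python3 - <<'E'
from h import *
a=grab('side','side5'); print(manip.get_state()['contact_force'])
g=grab('scene','scene5')
x=cv2.resize(a['frame'][0:330,220:500],None,fx=1.4,fy=1.4); y=cv2.resize(g['frame'][0:330,150:430],None,fx=1.4,fy=1.4)
cv2.imwrite('pics/c5.png',np.hstack([x,y])[:,:,::-1])
E
```

```text
clock: 5.38
position: [0.4372, 0.004, 0.1943]
ee_rot: [0.0, 0.993, 0.114, 0.002]
contact_force: [-0.1, -0.4, -3.3]
width: 0.0465
gripper_force: 41.7
[ 0.15529931  0.42117861 -2.79699147]
```

View pics/c5.png

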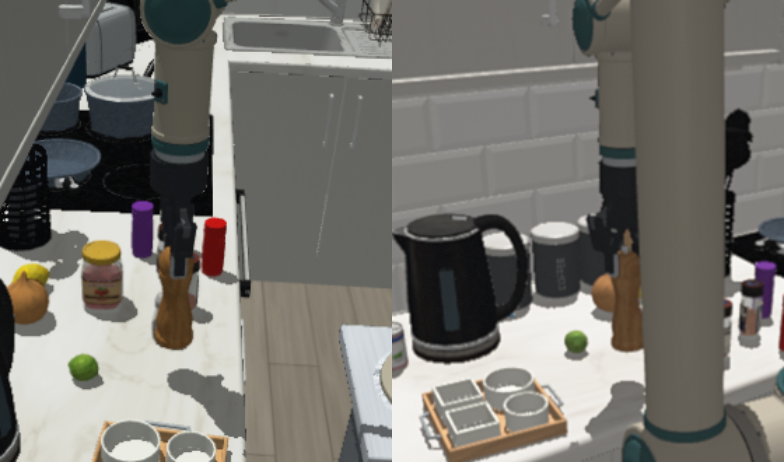

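The mill is held upright, its bottom about 70 mm up (side crop (172,335)); the wrist's elbow disc is at crop (180,10). I check the wrist height and width against the cabinet.

Run:
```python
from h import *
im=load('side5')
for z in (.3,.4,.5,.55,.6): print(z,proj(im,[[.437,.004,z],[.437+.05,.004,z],[.437-.05,.004,z]]).round(0).tolist())
f=im['frame'].astype(int)
for v in (5,15,40,60,80):
    r=f[v]; print(v,[(u,tuple(r[u])) for u in range(300,400,6)] if v in(15,60) else '')
```

```text
0.3 [[346.0, 143.0], [320.0, 142.0], [373.0, 144.0]]
0.4 [[349.0, 92.0], [320.0, 90.0], [377.0, 93.0]]
0.5 [[351.0, 35.0], [321.0, 34.0], [381.0, 36.0]]
0.55 [[352.0, 4.0], [321.0, 3.0], [383.0, 5.0]]
0.6 [[353.0, -28.0], [322.0, -29.0], [385.0, -27.0]]
5 
15 [(300, (np.int64(92), np.int64(96), np.int64(95))), (306, (np.int64(87), np.int64(90), np.int64(90))), (312, (np.int64(85), np.int64(90), np.int64(89))), (318, (np.int64(12), np.int64(15), np.int64(14))), (324, (np.int64(67), np.int64(70), np.int64(63))), (330, (np.int64(24), np.int64(42), np.int64(43))), (336, (np.int64(25), np.int64(44), np.int64(46))), (342, (np.int64(26), np.int64(44), np.int64(45))), (348, (np.int64(26), np.int64(44), np.int64(45))), (354, (np.int64(24), np.int64(43), np.int64(44))), (360, (np.int64(24), np.int64(44), np.int64(44))), (366, (np.int64(26), np.int64(44), np.int64(45))), (372, (np.int64(81), np.int64(78), np.int64(70))), (378, (np.int64(219), np.int64(219), np.int64(212))), (384, (np.int64(173), np.int64(175), np.int64(170))), (390, (np.int64(140), np.int64(142), np.int64(139))), (396, (np.int6
[... 244 characters left out ...]
), np.int64(125))), (324, (np.int64(117), np.int64(124), np.int64(128))), (330, (np.int64(60), np.int64(64), np.int64(65))), (336, (np.int64(32), np.int64(56), np.int64(56))), (342, (np.int64(83), np.int64(80), np.int64(72))), (348, (np.int64(84), np.int64(82), np.int64(72))), (354, (np.int64(84), np.int64(82), np.int64(72))), (360, (np.int64(83), np.int64(80), np.int64(72))), (366, (np.int64(81), np.int64(79), np.int64(70))), (372, (np.int64(226), np.int64(226), np.int64(222))), (378, (np.int64(225), np.int64(225), np.int64(221))), (384, (np.int64(126), np.int64(126), np.int64(121))), (390, (np.int64(100), np.int64(100), np.int64(96))), (396, (np.int64(99), np.int64(100), np.int64(96)))]
80
```

Wrist disc radius is about 43 mm, so at x=.48 it reaches .523, 17 mm clear of the handles. I carry the mill over the wide cup.

```bash
python3 -m pendant '[{"dx":0.005,"dy":-0.011,"dz":0,"rx":0,"ry":0,"rz":0,"hand":0.035},{"dx":0.0106,"dy":-0.0217,"dz":0,"rx":0,"ry":0,"rz":0,"hand":0.035},{"dx":0.0106,"dy":-0.0217,"dz":0,"rx":0,"ry":0,"rz":0,"hand":0.035},{"dx":0.0106,"dy":-0.0217,"dz":0,"rx":0,"ry":0,"rz":0,"hand":0.035},{"dx":0.0106,"dy":-0.0217,"dz":0,"rx":0,"ry":0,"rz":0,"hand":0.035},{"dx":0.0106,"dy":-0.0217,"dz":0,"rx":0,"ry":0,"rz":0,"hand":0.035},{"dx":0.0106,"dy":-0.0217,"dz":0,"rx":0,"ry":0,"rz":0,"hand":0.035},{"dx":0.0106,"dy":-0.0217,"dz":0,"rx":0,"ry":0,"rz":0,"hand":0.035},{"dx":0.0055,"dy":-0.011,"dz":0,"rx":0,"ry":0,"rz":0,"hand":0.035},{"dx":0,"dy":0,"dz":0,"rx":0,"ry":0,"rz":0,"hand":0.035},{"dx":0,"dy":0,"dz":0,"rx":0,"ry":0,"rz":0,"hand":0.035}]'
python3 - <<'E'
from h import *
a=grab('side','side6'); w=grab('wrist','w6'); g=grab('scene','scene6')
x=cv2.resize(a['frame'][200:400,240:420],None,fx=2,fy=2); y=cv2.resize(w['frame'][0:400,60:560],None,fx=.8,fy=1)
cv2.imwrite('pics/c6.png',np.hstack([x,y])[:,:,::-1])
E
```

```text
clock: 6.4
position: [0.4786, 0.1923, 0.192]
ee_rot: [0.001, 0.993, 0.115, -0.001]
contact_force: [-0.3, -0.4, -2.7]
width: 0.0464
gripper_force: 41.9
```

View pics/c6.png

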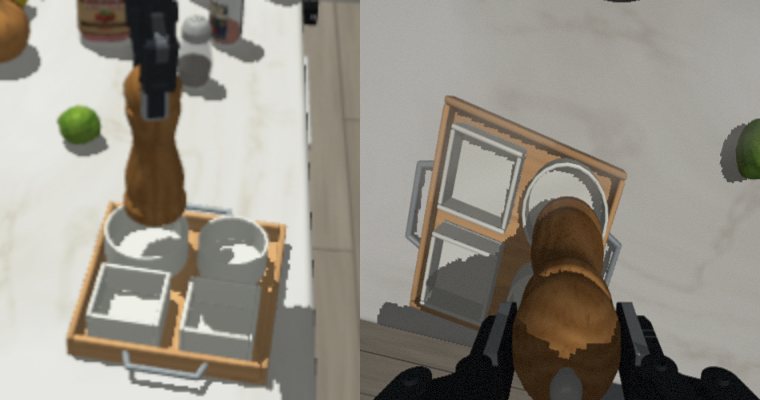

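The picture shows the mill hanging over the wide cup: base at side crop (156,224), rim ellipse spanning 104–188 × 203–257. In the wrist crop the rim spans 522–607 with its top at 160. I quantify the offset.

Run:
```python
from h import *
s=load('side6'); w=load('w6')
xh=np.array([.974,.228,0])
print('wide from w', (onz(w,[(315.5,160)],.04)[0]-.04*xh).round(4), 'L/R', onz(w,[(262,205),(369,205)],.04).round(4))
print('wide from side', onz(s,[(313,315)],.04).round(4))
th=np.linspace(0,2*np.pi,60)
def circ(c,r,z): return np.c_[c[0]+r*np.cos(th),c[1]+r*np.sin(th),th*0+z]
def bb(p): return np.r_[p.min(0),p.max(0)].round(0)
print('rim pred side',(bb(proj(s,circ((.4805,.1935),.04,.04)))-[240,200]*2)*2,'obs 104 203 188 257')
q=proj(w,circ((.4805,.1935),.04,.04)); b=bb(q); print('rim pred w',(b[[0,2]]-60)*.8+360,b[1],'obs 522 607 160')
p=bb(proj(s,circ((.4776,.1923),.027,.067))); print('mill base pred side',(p-[240,200]*2)*2,'obs x125-187 bottom 226')
for z in(0.06,.067,.075): print(z,onz(s,[(240+156/2,200+226/2)],z).round(4),'front edge = centre+~.028 y')
```

```text
wide from w [0.4817 0.1947 0.04  ] L/R [[0.48   0.2347 0.04  ]
 [0.4978 0.1583 0.04  ]]
wide from side [[0.4806 0.1979 0.04  ]]
rim pred side [104. 198. 190. 258.] obs 104 203 188 257
rim pred w [522.4 608.8] 162.0 obs 522 607 160
mill base pred side [120. 186. 180. 226.] obs x125-187 bottom 226
0.06 [[0.4701 0.2117 0.06  ]] front edge = centre+~.028 y
0.067 [[0.4696 0.2187 0.067 ]] front edge = centre+~.028 y
0.075 [[0.469  0.2267 0.075 ]] front edge = centre+~.028 y
```

The cup centre is confirmed at (.481,.1945). The mill's base hangs about 6 mm short in x, so I shift and lower.

```bash
python3 -m pendant '[{"dx":0.0063,"dy":-0.001,"dz":0,"rx":0,"ry":0,"rz":0,"hand":0.035},{"dx":0,"dy":0,"dz":0.01,"rx":0,"ry":0,"rz":0,"hand":0.035},{"dx":0,"dy":0,"dz":0.012,"rx":0,"ry":0,"rz":0,"hand":0.035},{"dx":0,"dy":0,"dz":0.012,"rx":0,"ry":0,"rz":0,"hand":0.035},{"dx":0,"dy":0,"dz":0.01,"rx":0,"ry":0,"rz":0,"hand":0.035},{"dx":0,"dy":0,"dz":0.006,"rx":0,"ry":0,"rz":0,"hand":0.035},{"dx":0,"dy":0,"dz":0.003,"rx":0,"ry":0,"rz":0,"hand":0.035},{"dx":0,"dy":0,"dz":0.0,"rx":0,"ry":0,"rz":0,"hand":0.035},{"dx":0,"dy":0,"dz":0.0,"rx":0,"ry":0,"rz":0,"hand":0.035}]'
```

```text
clock: 7.3
position: [0.4856, 0.195, 0.1404]
ee_rot: [0.0, 0.993, 0.114, 0.0]
contact_force: [-0.3, -0.5, -3.0]
width: 0.0466
gripper_force: 41.9
```

```bash
python3 -m pendant '[{"dx":0,"dy":0,"dz":0.003,"rx":0,"ry":0,"rz":0,"hand":0.035},{"dx":0,"dy":0,"dz":0.002,"rx":0,"ry":0,"rz":0,"hand":0.035},{"dx":0,"dy":0,"dz":0.001,"rx":0,"ry":0,"rz":0,"hand":0.035},{"dx":0,"dy":0,"dz":0,"rx":0,"ry":0,"rz":0,"hand":0.035},{"dx":0,"dy":0,"dz":0,"rx":0,"ry":0,"rz":0,"hand":0.035}]'
python3 - <<'E'
from h import *
a=grab('side','side7'); w=grab('wrist','w7')
x=cv2.resize(a['frame'][200:400,240:420],None,fx=2,fy=2); y=cv2.resize(w['frame'][0:400,60:560],None,fx=.8,fy=1)
cv2.imwrite('pics/c7.png',np.hstack([x,y])[:,:,::-1])
E
```

```text
clock: 7.72
position: [0.486, 0.1951, 0.1352]
ee_rot: [-0.0, 0.993, 0.114, 0.001]
contact_force: [0.2, -0.8, 4.3]
width: 0.0463
gripper_force: 42.4
```

View pics/c7.png

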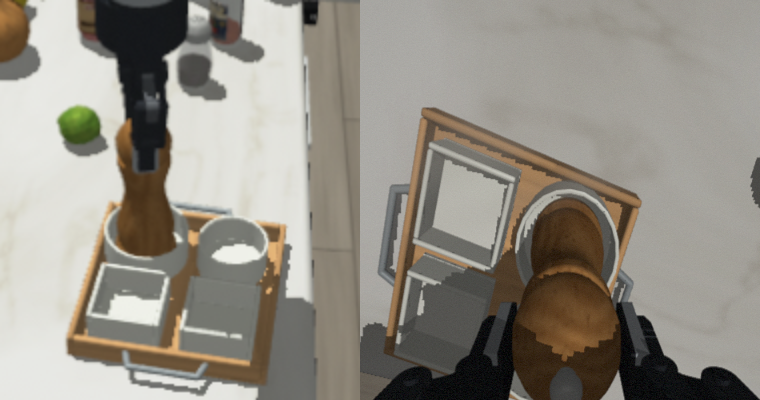

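The mill stands inside the cup (force rose to 4.3 N at the expected height, base at side crop (147,252) within the rim). I release, rise and go to the shaker.

```bash
python3 -m pendant '[{"dx":0,"dy":0,"dz":0,"rx":0,"ry":0,"rz":0,"hand":0.065},{"dx":0,"dy":0,"dz":0,"rx":0,"ry":0,"rz":0,"hand":0.08},{"dx":0,"dy":0,"dz":0,"rx":0,"ry":0,"rz":0,"hand":0.08},{"dx":0,"dy":0,"dz":-0.01,"rx":0,"ry":0,"rz":0,"hand":0.08},{"dx":0,"dy":0,"dz":-0.02,"rx":0,"ry":0,"rz":0,"hand":0.08},{"dx":0,"dy":0,"dz":-0.025,"rx":0,"ry":0,"rz":0,"hand":0.08},{"dx":0,"dy":0,"dz":-0.025,"rx":0,"ry":0,"rz":0,"hand":0.08},{"dx":0,"dy":0,"dz":-0.01,"rx":0,"ry":0,"rz":0,"hand":0.08},{"dx":0,"dy":0,"dz":0,"rx":0,"ry":0,"rz":0,"hand":0.08}]'
python3 -m pendant '[{"dx":-0.0098,"dy":0.0269,"dz":0,"rx":0,"ry":0,"rz":0,"hand":0.075},{"dx":-0.0098,"dy":0.0269,"dz":0,"rx":0,"ry":0,"rz":0,"hand":0.075},{"dx":-0.0098,"dy":0.0269,"dz":0,"rx":0,"ry":0,"rz":0,"hand":0.075},{"dx":-0.0098,"dy":0.0269,"dz":0,"rx":0,"ry":0,"rz":0,"hand":0.075},{"dx":-0.0098,"dy":0.0269,"dz":0,"rx":0,"ry":0,"rz":0,"hand":0.075},{"dx":-0.0098,"dy":0.0269,"dz":0,"rx":0,"ry":0,"rz":0,"hand":0.075},{"dx":-0.0098,"dy":0.0269,"dz":0,"rx":0,"ry":0,"rz":0,"hand":0.075},{"dx":-0.0098,"dy":0.0269,"dz":0,"rx":0,"ry":0,"rz":0,"hand":0.075},{"dx":-0.0098,"dy":0.0269,"dz":0,"rx":0,"ry":0,"rz":0,"hand":0.075},{"dx":-0.0098,"dy":0.0269,"dz":0,"rx":0,"ry":0,"rz":0,"hand":0.075},{"dx":0,"dy":0,"dz":0,"rx":0,"ry":0,"rz":0,"hand":0.075},{"dx":0,"dy":0,"dz":0,"rx":0,"ry":0,"rz":0,"hand":0.075}]'
python3 - <<'E'
from h import *
a=grab('side','side8'); w=grab('wrist','w8')
x=cv2.resize(a['frame'][200:400,240:420],None,fx=2,fy=2); y=cv2.resize(w['frame'][0:400,60:560],None,fx=.8,fy=1)
cv2.imwrite('pics/c8.png',np.hstack([x,y])[:,:,::-1])
print((proj(w,[[.452,-.089,.09],[.452,-.089,0]])-[60,0])*[.8,1]+[360,0])
E
```

```text
clock: 8.57
position: [0.487, 0.1955, 0.2273]
ee_rot: [-0.0, 0.993, 0.114, 0.003]
contact_force: [0.8, -0.3, -0.7]
width: 0.08
gripper_force: 0.0
clock: 9.57
position: [0.4499, -0.09, 0.2229]
ee_rot: [-0.001, 0.994, 0.113, -0.001]
contact_force: [0.6, 0.0, 0.0]
width: 0.075
gripper_force: 0.0
[[567.90767112 224.32715131]
 [567.66953739 198.40415092]]
```

View pics/c8.png

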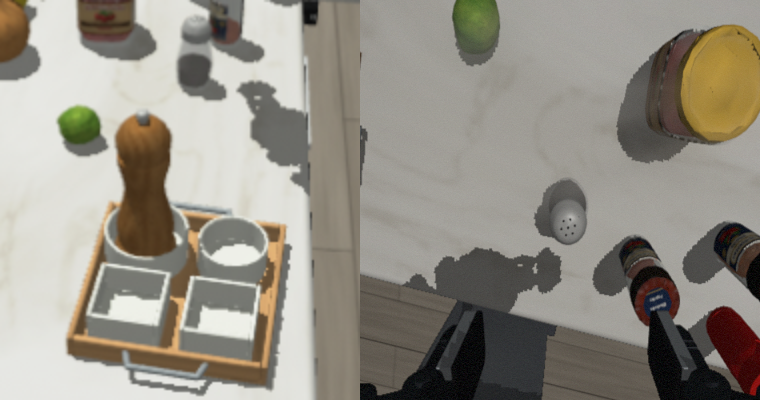

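The mill stands free and upright in the wide cup. The shaker's top at (568,226) matches the prediction (568,224). I descend and grip.

```bash
python3 -m pendant '[{"dx":0.002,"dy":-0.001,"dz":0.03,"rx":0,"ry":0,"rz":0,"hand":0.075},{"dx":0,"dy":0,"dz":0.03,"rx":0,"ry":0,"rz":0,"hand":0.075},{"dx":0,"dy":0,"dz":0.03,"rx":0,"ry":0,"rz":0,"hand":0.075},{"dx":0,"dy":0,"dz":0.03,"rx":0,"ry":0,"rz":0,"hand":0.075},{"dx":0,"dy":0,"dz":0.03,"rx":0,"ry":0,"rz":0,"hand":0.075},{"dx":0,"dy":0,"dz":0.02,"rx":0,"ry":0,"rz":0,"hand":0.075},{"dx":0,"dy":0,"dz":0.01,"rx":0,"ry":0,"rz":0,"hand":0.075},{"dx":0,"dy":0,"dz":0.005,"rx":0,"ry":0,"rz":0,"hand":0.075},{"dx":0,"dy":0,"dz":0,"rx":0,"ry":0,"rz":0,"hand":0.075},{"dx":0,"dy":0,"dz":0,"rx":0,"ry":0,"rz":0,"hand":0.075}]'
python3 -m pendant '[{"dx":0,"dy":0,"dz":0,"rx":0,"ry":0,"rz":0,"hand":0.05},{"dx":0,"dy":0,"dz":0,"rx":0,"ry":0,"rz":0,"hand":0.04},{"dx":0,"dy":0,"dz":0,"rx":0,"ry":0,"rz":0,"hand":0.03},{"dx":0,"dy":0,"dz":0,"rx":0,"ry":0,"rz":0,"hand":0.03},{"dx":0,"dy":0,"dz":0,"rx":0,"ry":0,"rz":0,"hand":0.03},{"dx":0,"dy":0,"dz":0,"rx":0,"ry":0,"rz":0,"hand":0.03}]' 35
```

```text
clock: 10.5
position: [0.453, -0.0871, 0.0395]
ee_rot: [0.0, 0.993, 0.115, 0.0]
contact_force: [-0.5, 0.0, 0.6]
width: 0.075
gripper_force: 0.0
clock: 11.0
position: [0.4533, -0.0881, 0.0403]
ee_rot: [0.0, 0.993, 0.114, 0.001]
contact_force: [0.0, -0.8, 5.3]
width: 0.0364
gripper_force: 34.4
```

Width reads 36 mm against a 44 mm body, so the pads are on the taper. I open, lower 8 mm and grip again.

```bash
python3 -m pendant '[{"dx":0,"dy":0,"dz":0,"rx":0,"ry":0,"rz":0,"hand":0.06},{"dx":0,"dy":0,"dz":0,"rx":0,"ry":0,"rz":0,"hand":0.06},{"dx":0,"dy":0,"dz":0.004,"rx":0,"ry":0,"rz":0,"hand":0.06},{"dx":0,"dy":0,"dz":0.005,"rx":0,"ry":0,"rz":0,"hand":0.06},{"dx":0,"dy":0,"dz":0,"rx":0,"ry":0,"rz":0,"hand":0.06},{"dx":0,"dy":0,"dz":0,"rx":0,"ry":0,"rz":0,"hand":0.04},{"dx":0,"dy":0,"dz":0,"rx":0,"ry":0,"rz":0,"hand":0.03},{"dx":0,"dy":0,"dz":0,"rx":0,"ry":0,"rz":0,"hand":0.03},{"dx":0,"dy":0,"dz":0,"rx":0,"ry":0,"rz":0,"hand":0.03},{"dx":0,"dy":0,"dz":0,"rx":0,"ry":0,"rz":0,"hand":0.03}]' 35
```

```text
clock: 11.83
position: [0.4526, -0.0879, 0.0303]
ee_rot: [0.0, 0.993, 0.114, -0.0]
contact_force: [-0.3, -0.9, -0.8]
width: 0.0394
gripper_force: 34.8
```

```bash
python3 -m pendant '[{"dx":0,"dy":0,"dz":0,"rx":0,"ry":0,"rz":0,"hand":0.055},{"dx":0,"dy":0,"dz":0,"rx":0,"ry":0,"rz":0,"hand":0.055},{"dx":0,"dy":0,"dz":-0.0045,"rx":0,"ry":0,"rz":0,"hand":0.055},{"dx":0,"dy":0,"dz":0,"rx":0,"ry":0,"rz":0,"hand":0.055},{"dx":0,"dy":0,"dz":0,"rx":0,"ry":0,"rz":0,"hand":0.03},{"dx":0,"dy":0,"dz":0,"rx":0,"ry":0,"rz":0,"hand":0.03},{"dx":0,"dy":0,"dz":0,"rx":0,"ry":0,"rz":0,"hand":0.03},{"dx":0,"dy":0,"dz":0,"rx":0,"ry":0,"rz":0,"hand":0.03}]' 40
python3 -m pendant '[{"dx":0,"dy":0,"dz":-0.01,"rx":0,"ry":0,"rz":0,"hand":0.03},{"dx":0,"dy":0,"dz":-0.02,"rx":0,"ry":0,"rz":0,"hand":0.03},{"dx":0,"dy":0,"dz":-0.025,"rx":0,"ry":0,"rz":0,"hand":0.03},{"dx":0,"dy":0,"dz":-0.025,"rx":0,"ry":0,"rz":0,"hand":0.03},{"dx":0,"dy":0,"dz":0,"rx":0,"ry":0,"rz":0,"hand":0.03},{"dx":0,"dy":0,"dz":0,"rx":0,"ry":0,"rz":0,"hand":0.03}]'
```

```text
clock: 12.5
position: [0.453, -0.0881, 0.0355]
ee_rot: [0.0, 0.993, 0.114, 0.0]
contact_force: [-0.5, -0.6, 6.1]
width: 0.0378
gripper_force: 39.4
clock: 13.0
position: [0.4534, -0.0881, 0.1158]
ee_rot: [0.001, 0.993, 0.114, 0.001]
contact_force: [-0.7, -0.0, -0.6]
width: 0.0375
gripper_force: 40.0
```

```bash
python3 -m pendant '[{"dx":0.001,"dy":-0.0135,"dz":0,"rx":0,"ry":0,"rz":0,"hand":0.03},{"dx":0.0012,"dy":-0.0265,"dz":0,"rx":0,"ry":0,"rz":0,"hand":0.03},{"dx":0.0012,"dy":-0.0265,"dz":0,"rx":0,"ry":0,"rz":0,"hand":0.03},{"dx":0.0012,"dy":-0.0265,"dz":0,"rx":0,"ry":0,"rz":0,"hand":0.03},{"dx":0.0012,"dy":-0.0265,"dz":0,"rx":0,"ry":0,"rz":0,"hand":0.03},{"dx":0.0012,"dy":-0.0265,"dz":0,"rx":0,"ry":0,"rz":0,"hand":0.03},{"dx":0.0012,"dy":-0.0265,"dz":0,"rx":0,"ry":0,"rz":0,"hand":0.03},{"dx":0.0012,"dy":-0.0265,"dz":0,"rx":0,"ry":0,"rz":0,"hand":0.03},{"dx":0.0012,"dy":-0.0265,"dz":0,"rx":0,"ry":0,"rz":0,"hand":0.03},{"dx":0.0012,"dy":-0.0265,"dz":0,"rx":0,"ry":0,"rz":0,"hand":0.03},{"dx":0.0012,"dy":-0.0265,"dz":0,"rx":0,"ry":0,"rz":0,"hand":0.03},{"dx":0.0012,"dy":-0.0132,"dz":0,"rx":0,"ry":0,"rz":0,"hand":0.03}]'
python3 -m pendant '[{"dx":0,"dy":0,"dz":0,"rx":0,"ry":0,"rz":0,"hand":0.03},{"dx":0,"dy":0,"dz":0,"rx":0,"ry":0,"rz":0,"hand":0.03}]'
python3 - <<'E'
from h import *
a=grab('side','side9'); w=grab('wrist','w9')
x=cv2.resize(a['frame'][200:400,240:420],None,fx=2,fy=2); y=cv2.resize(w['frame'][0:400,60:560],None,fx=.8,fy=1)
cv2.imwrite('pics/c9.png',np.hstack([x,y])[:,:,::-1])
E
```

```text
clock: 14.0
position: [0.3981, 0.2015, 0.1131]
ee_rot: [-0.0, 0.993, 0.115, -0.002]
contact_force: [-0.6, 0.2, -1.0]
width: 0.0375
gripper_force: 40.0
clock: 14.17
position: [0.399, 0.1995, 0.1134]
ee_rot: [0.001, 0.993, 0.115, -0.002]
contact_force: [-0.5, -0.6, -0.6]
width: 0.0376
gripper_force: 40.0
```

View pics/c9.png

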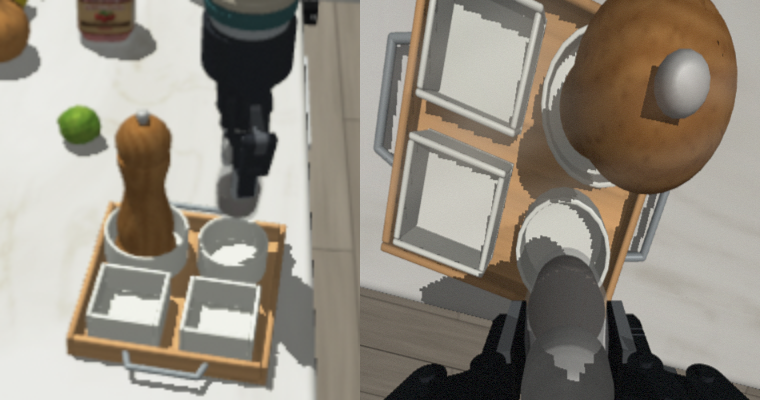

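The shaker hangs over the narrow cup. Its base is at side crop (237,213); in the wrist crop the cup rim spans 517–610 with its top at 188, and the near square cup's corners are (418,130),(513,172),(485,275),(393,243). I compute the offset and the square centre.

Run:
```python
from h import *
s=load('side9'); w=load('w9')
xh=np.array([.974,.228,0])
cw=lambda c,r:((c-360)/.8+60,r)
print('narrow top-based',(onz(w,[cw(563,188)],.04)[0]-.033*xh).round(4),'LR',onz(w,[cw(517,240),cw(610,240)],.04).round(4))
C=onz(w,[cw(418,130),cw(513,172),cw(485,275),cw(393,243)],.04); print('sqB',C.mean(0).round(4),[np.linalg.norm(C[i]-C[i-1]).round(3) for i in range(4)])
th=np.linspace(0,2*np.pi,60)
def circ(c,r,z): return np.c_[c[0]+r*np.cos(th),c[1]+r*np.sin(th),th*0+z]
for c in ((.399,.201),(.403,.1956)):
  q=proj(w,circ(c,.033,.04)); b=np.r_[q.min(0),q.max(0)]; print('rim pred',(b[[0,2]]-60)*.8+360,b[1])
  q=proj(s,circ(c,.033,.04)); b=np.r_[q.min(0),q.max(0)]; print('  side',(b-[240,200]*2)*2,'obs 198 217 268 ~270')
q=proj(s,circ((.399,.1995),.022,.078)); b=np.r_[q.min(0),q.max(0)]; print('shaker base pred side',(b-[240,200]*2)*2,'obs 217-259, bottom 215')
```

```text
narrow top-based [0.4034 0.2029 0.04  ] LR [[0.4001 0.2349 0.04  ]
 [0.4147 0.1723 0.04  ]]
sqB [0.4083 0.2807 0.04  ] [np.float64(0.066), np.float64(0.063), np.float64(0.063), np.float64(0.065)]
rim pred [517.1733988  611.58526159] 196.7472317327502
  side [197.60853039 213.33896228 268.53889142 264.29942067] obs 198 217 268 ~270
rim pred [525.86071434 620.61964407] 191.81251086946878
  side [193.65204056 209.13412989 264.28539606 259.65974701] obs 198 217 268 ~270
shaker base pred side [211.17140907 190.99284199 259.57487597 224.72138022] obs 217-259, bottom 215
```

```bash
python3 -m pendant '[{"dx":0.0047,"dy":-0.0025,"dz":0,"rx":0,"ry":0,"rz":0,"hand":0.03},{"dx":0,"dy":0,"dz":0.01,"rx":0,"ry":0,"rz":0,"hand":0.03},{"dx":0,"dy":0,"dz":0.014,"rx":0,"ry":0,"rz":0,"hand":0.03},{"dx":0,"dy":0,"dz":0.014,"rx":0,"ry":0,"rz":0,"hand":0.03},{"dx":0,"dy":0,"dz":0.01,"rx":0,"ry":0,"rz":0,"hand":0.03},{"dx":0,"dy":0,"dz":0.007,"rx":0,"ry":0,"rz":0,"hand":0.03},{"dx":0,"dy":0,"dz":0.005,"rx":0,"ry":0,"rz":0,"hand":0.03},{"dx":0,"dy":0,"dz":0,"rx":0,"ry":0,"rz":0,"hand":0.03},{"dx":0,"dy":0,"dz":0,"rx":0,"ry":0,"rz":0,"hand":0.03}]'
```

```text
clock: 15.02
position: [0.4046, 0.2028, 0.0548]
ee_rot: [0.0, 0.993, 0.114, 0.0]
contact_force: [-0.9, -0.5, -1.0]
width: 0.0377
gripper_force: 40.0
```

```bash
python3 -m pendant '[{"dx":0,"dy":0,"dz":0.004,"rx":0,"ry":0,"rz":0,"hand":0.03},{"dx":0,"dy":0,"dz":0.003,"rx":0,"ry":0,"rz":0,"hand":0.03},{"dx":0,"dy":0,"dz":0.0015,"rx":0,"ry":0,"rz":0,"hand":0.03},{"dx":0,"dy":0,"dz":0,"rx":0,"ry":0,"rz":0,"hand":0.03},{"dx":0,"dy":0,"dz":0,"rx":0,"ry":0,"rz":0,"hand":0.03}]'
```

```text
clock: 15.43
position: [0.4042, 0.2031, 0.0463]
ee_rot: [0.0, 0.993, 0.114, -0.0]
contact_force: [-0.3, -0.1, -0.9]
width: 0.0377
gripper_force: 40.0
```

```bash
python3 -m pendant '[{"dx":0,"dy":0,"dz":0.0015,"rx":0,"ry":0,"rz":0,"hand":0.03},{"dx":0,"dy":0,"dz":0.001,"rx":0,"ry":0,"rz":0,"hand":0.03},{"dx":0,"dy":0,"dz":0,"rx":0,"ry":0,"rz":0,"hand":0.03},{"dx":0,"dy":0,"dz":0,"rx":0,"ry":0,"rz":0,"hand":0.03}]'
```

```text
clock: 15.77
position: [0.4046, 0.2032, 0.0454]
ee_rot: [-0.0, 0.993, 0.114, 0.001]
contact_force: [-3.4, -1.2, 13.3]
width: 0.0374
gripper_force: 42.3
```

The shaker touches the floor at the expected height. I release, rise and go to the nearer jar.

```bash
python3 -m pendant '[{"dx":0,"dy":0,"dz":-0.001,"rx":0,"ry":0,"rz":0,"hand":0.045},{"dx":0,"dy":0,"dz":0,"rx":0,"ry":0,"rz":0,"hand":0.06},{"dx":0,"dy":0,"dz":0,"rx":0,"ry":0,"rz":0,"hand":0.06},{"dx":0,"dy":0,"dz":-0.01,"rx":0,"ry":0,"rz":0,"hand":0.06},{"dx":0,"dy":0,"dz":-0.02,"rx":0,"ry":0,"rz":0,"hand":0.06},{"dx":0,"dy":0,"dz":-0.03,"rx":0,"ry":0,"rz":0,"hand":0.06},{"dx":0,"dy":0,"dz":-0.03,"rx":0,"ry":0,"rz":0,"hand":0.06},{"dx":0,"dy":0,"dz":-0.03,"rx":0,"ry":0,"rz":0,"hand":0.06},{"dx":0,"dy":0,"dz":-0.02,"rx":0,"ry":0,"rz":0,"hand":0.06},{"dx":0,"dy":0,"dz":-0.01,"rx":0,"ry":0,"rz":0,"hand":0.06},{"dx":0,"dy":0,"dz":0,"rx":0,"ry":0,"rz":0,"hand":0.06}]'
python3 -m pendant '[{"dx":-0.0062,"dy":0.0311,"dz":0,"rx":0,"ry":0,"rz":0,"hand":0.07},{"dx":-0.0062,"dy":0.0311,"dz":0,"rx":0,"ry":0,"rz":0,"hand":0.07},{"dx":-0.0062,"dy":0.0311,"dz":0,"rx":0,"ry":0,"rz":0,"hand":0.07},{"dx":-0.0062,"dy":0.0311,"dz":0,"rx":0,"ry":0,"rz":0,"hand":0.07},{"dx":-0.0062,"dy":0.0311,"dz":0,"rx":0,"ry":0,"rz":0,"hand":0.07},{"dx":-0.0062,"dy":0.0311,"dz":0,"rx":0,"ry":0,"rz":0,"hand":0.07},{"dx":-0.0062,"dy":0.0311,"dz":0,"rx":0,"ry":0,"rz":0,"hand":0.07},{"dx":-0.0062,"dy":0.0311,"dz":0,"rx":0,"ry":0,"rz":0,"hand":0.07},{"dx":-0.0062,"dy":0.0311,"dz":0,"rx":0,"ry":0,"rz":0,"hand":0.07},{"dx":-0.0062,"dy":0.0311,"dz":0,"rx":0,"ry":0,"rz":0,"hand":0.07},{"dx":-0.0062,"dy":0.0311,"dz":0,"rx":0,"ry":0,"rz":0,"hand":0.07},{"dx":-0.0062,"dy":0.0311,"dz":0,"rx":0,"ry":0,"rz":0,"hand":0.07}]'
python3 -m pendant '[{"dx":0,"dy":0,"dz":0,"rx":0,"ry":0,"rz":0,"hand":0.07},{"dx":0,"dy":0,"dz":0,"rx":0,"ry":0,"rz":0,"hand":0.07}]'
cat > lab.py <<'E'
from h import *
import sys
w=grab('wrist',sys.argv[1]); grab('side','s'+sys.argv[1]); hsv=cv2.cvtColor(w['frame'],cv2.COLOR_RGB2HSV)
m=((hsv[...,0]>100)&(hsv[...,0]<130)&(hsv[...,1]>110)&(hsv[...,2]>40)).astype(np.uint8)
n,l,st,ce=cv2.connectedComponentsWithStats(cv2.morphologyEx(m,cv2.MORPH_CLOSE,np.ones((9,9))))
for i in range(1,n):
    if st[i,4]>60: print(st[i],ce[i].round(1),onz(w,[ce[i]],.105).round(4)[0])
for P in ((.418,-.1767),(.456,-.278)): print('pred',proj(w,[[*P,.105]]).round(0)[0])
E
python3 lab.py w10
```

```text
clock: 16.68
position: [0.406, 0.2036, 0.1971]
ee_rot: [-0.0, 0.993, 0.114, 0.003]
contact_force: [0.0, -0.2, 0.4]
width: 0.06
gripper_force: 0.0
clock: 17.68
position: [0.4155, -0.1785, 0.1934]
ee_rot: [-0.001, 0.993, 0.114, -0.001]
contact_force: [0.6, 0.5, 0.1]
width: 0.0699
gripper_force: 0.0
clock: 17.85
position: [0.4159, -0.1783, 0.1933]
ee_rot: [-0.001, 0.994, 0.113, -0.001]
contact_force: [-0.5, 0.5, -0.4]
width: 0.0699
gripper_force: 0.0
[482 201  41  40 871] [501.5 220.6] [ 0.4554 -0.2778  0.105 ]
[ 298  224   40   38 1113] [317.6 243.1] [ 0.418  -0.1766  0.105 ]
pred [318. 243.]
pred [502. 220.]
```

```bash
python3 -m pendant '[{"dx":0.0024,"dy":-0.001,"dz":0.02,"rx":0,"ry":0,"rz":0,"hand":0.07},{"dx":0,"dy":0,"dz":0.03,"rx":0,"ry":0,"rz":0,"hand":0.07},{"dx":0,"dy":0,"dz":0.03,"rx":0,"ry":0,"rz":0,"hand":0.07},{"dx":0,"dy":0,"dz":0.03,"rx":0,"ry":0,"rz":0,"hand":0.07},{"dx":0,"dy":0,"dz":0.02,"rx":0,"ry":0,"rz":0,"hand":0.07},{"dx":0,"dy":0,"dz":0.015,"rx":0,"ry":0,"rz":0,"hand":0.07},{"dx":0,"dy":0,"dz":0.006,"rx":0,"ry":0,"rz":0,"hand":0.07},{"dx":0,"dy":0,"dz":0,"rx":0,"ry":0,"rz":0,"hand":0.07},{"dx":0,"dy":0,"dz":0,"rx":0,"ry":0,"rz":0,"hand":0.07}]'
python3 -m pendant '[{"dx":0,"dy":0,"dz":0,"rx":0,"ry":0,"rz":0,"hand":0.05},{"dx":0,"dy":0,"dz":0,"rx":0,"ry":0,"rz":0,"hand":0.03},{"dx":0,"dy":0,"dz":0,"rx":0,"ry":0,"rz":0,"hand":0.03},{"dx":0,"dy":0,"dz":0,"rx":0,"ry":0,"rz":0,"hand":0.03},{"dx":0,"dy":0,"dz":0,"rx":0,"ry":0,"rz":0,"hand":0.03}]' 40
```

```text
clock: 18.7
position: [0.4188, -0.1751, 0.0441]
ee_rot: [0.0, 0.993, 0.115, 0.0]
contact_force: [0.3, 0.5, -0.2]
width: 0.0702
gripper_force: 0.0
clock: 19.12
position: [0.4194, -0.1762, 0.045]
ee_rot: [0.001, 0.993, 0.114, 0.001]
contact_force: [-0.2, 1.0, 6.5]
width: 0.0402
gripper_force: 38.0
```

```bash
python3 -m pendant '[{"dx":0,"dy":0,"dz":-0.01,"rx":0,"ry":0,"rz":0,"hand":0.03},{"dx":0,"dy":0,"dz":-0.025,"rx":0,"ry":0,"rz":0,"hand":0.03},{"dx":0,"dy":0,"dz":-0.03,"rx":0,"ry":0,"rz":0,"hand":0.03},{"dx":0,"dy":0,"dz":-0.03,"rx":0,"ry":0,"rz":0,"hand":0.03},{"dx":0,"dy":0,"dz":-0.03,"rx":0,"ry":0,"rz":0,"hand":0.03},{"dx":0,"dy":0,"dz":-0.03,"rx":0,"ry":0,"rz":0,"hand":0.03},{"dx":0,"dy":0,"dz":-0.03,"rx":0,"ry":0,"rz":0,"hand":0.03},{"dx":0,"dy":0,"dz":-0.02,"rx":0,"ry":0,"rz":0,"hand":0.03},{"dx":0,"dy":0,"dz":0,"rx":0,"ry":0,"rz":0,"hand":0.03}]'
python3 -m pendant '[{"dx":0.006,"dy":-0.015,"dz":0,"rx":0,"ry":0,"rz":0,"hand":0.03},{"dx":0.012,"dy":-0.03,"dz":0,"rx":0,"ry":0,"rz":0,"hand":0.03},{"dx":0.012,"dy":-0.03,"dz":0,"rx":0,"ry":0,"rz":0,"hand":0.03},{"dx":0.012,"dy":-0.03,"dz":0,"rx":0,"ry":0,"rz":0,"hand":0.03},{"dx":0.012,"dy":-0.03,"dz":0,"rx":0,"ry":0,"rz":0,"hand":0.03},{"dx":0.012,"dy":-0.03,"dz":0,"rx":0,"ry":0,"rz":0,"hand":0.03},{"dx":0.012,"dy":-0.03,"dz":0,"rx":0,"ry":0,"rz":0,"hand":0.03},{"dx":0.012,"dy":-0.03,"dz":0,"rx":0,"ry":0,"rz":0,"hand":0.03},{"dx":0.012,"dy":-0.03,"dz":0,"rx":0,"ry":0,"rz":0,"hand":0.03},{"dx":0.012,"dy":-0.03,"dz":0,"rx":0,"ry":0,"rz":0,"hand":0.03},{"dx":0,"dy":0,"dz":0,"rx":0,"ry":0,"rz":0,"hand":0.03}]'
```

```text
clock: 19.87
position: [0.4207, -0.1772, 0.2535]
ee_rot: [0.003, 0.993, 0.114, 0.004]
contact_force: [-0.3, -0.3, -1.0]
width: 0.0397
gripper_force: 38.6
clock: 20.78
position: [0.4648, 0.1327, 0.2475]
ee_rot: [-0.002, 0.993, 0.116, -0.0]
contact_force: [-0.3, -0.1, -0.4]
width: 0.0402
gripper_force: 38.9
```

```bash
python3 -m pendant '[{"dx":0.0108,"dy":-0.0267,"dz":0,"rx":0,"ry":0,"rz":0,"hand":0.03},{"dx":0.0108,"dy":-0.0267,"dz":0,"rx":0,"ry":0,"rz":0,"hand":0.03},{"dx":0.0108,"dy":-0.0267,"dz":0,"rx":0,"ry":0,"rz":0,"hand":0.03},{"dx":0.0108,"dy":-0.0267,"dz":0,"rx":0,"ry":0,"rz":0,"hand":0.03},{"dx":0.0108,"dy":-0.0267,"dz":0,"rx":0,"ry":0,"rz":0,"hand":0.03},{"dx":0,"dy":0,"dz":0,"rx":0,"ry":0,"rz":0,"hand":0.03},{"dx":0,"dy":0,"dz":0,"rx":0,"ry":0,"rz":0,"hand":0.03}]'
python3 - <<'E'
from h import *
w=grab('wrist','w11'); s=grab('side','sw11')
f=w['frame']; hsv=cv2.cvtColor(f,cv2.COLOR_RGB2HSV)
wood=((hsv[...,1]>90)&(hsv[...,0]<22)&(hsv[...,2]>60)).astype(np.uint8)
for c in ((.487,.275),):
  R_=np.array([[.9959,.0906],[-.0906,.9959]])
  q=np.array([[a,b] for a,b in((1,1),(1,-1),(-1,-1),(-1,1))])*.032
  P=np.c_[q@R_.T+c,np.full(4,.04)]; print('sqA outer corners pred w',proj(w,P).round(0).tolist())
# tray outer corners at z=.024 predicted from centre .4445,.238
  q=q/.032*.088; P=np.c_[q@R_.T+(.4445,.238),np.full(4,.024)]; print('tray pred w',proj(w,P).round(0).tolist())
c=max(cv2.findContours(cv2.morphologyEx(wood,cv2.MORPH_CLOSE,np.ones((7,7))),0,2)[0],key=cv2.contourArea)
print('wood hull',cv2.approxPolyDP(cv2.convexHull(c),6,True).reshape(-1,2).tolist())
# rows where white rim starts on the far side along several columns (bright jump above)
E
```

```text
clock: 21.37
position: [0.4867, 0.2703, 0.2472]
ee_rot: [0.001, 0.993, 0.115, -0.001]
contact_force: [0.2, -0.3, -1.3]
width: 0.0401
gripper_force: 39.1
sqA outer corners pred w [[289.0, 155.0], [361.0, 179.0], [336.0, 247.0], [268.0, 225.0]]
tray pred w [[279.0, 128.0], [466.0, 192.0], [394.0, 354.0], [227.0, 305.0]]
wood hull [[278, 140], [321, 143], [463, 194], [477, 264], [468, 297], [408, 316], [229, 304]]
```

The tray hull matches the prediction within 2–3 px. I shift 5 mm and lower the jar.

```bash
python3 -m pendant '[{"dx":0.0024,"dy":-0.0043,"dz":0.01,"rx":0,"ry":0,"rz":0,"hand":0.03},{"dx":0,"dy":0,"dz":0.025,"rx":0,"ry":0,"rz":0,"hand":0.03},{"dx":0,"dy":0,"dz":0.03,"rx":0,"ry":0,"rz":0,"hand":0.03},{"dx":0,"dy":0,"dz":0.03,"rx":0,"ry":0,"rz":0,"hand":0.03},{"dx":0,"dy":0,"dz":0.025,"rx":0,"ry":0,"rz":0,"hand":0.03},{"dx":0,"dy":0,"dz":0.015,"rx":0,"ry":0,"rz":0,"hand":0.03},{"dx":0,"dy":0,"dz":0.01,"rx":0,"ry":0,"rz":0,"hand":0.03},{"dx":0,"dy":0,"dz":0,"rx":0,"ry":0,"rz":0,"hand":0.03},{"dx":0,"dy":0,"dz":0,"rx":0,"ry":0,"rz":0,"hand":0.03}]'
```

```text
clock: 22.22
position: [0.4887, 0.2742, 0.1037]
ee_rot: [0.0, 0.994, 0.114, -0.0]
contact_force: [0.2, -0.4, 0.2]
width: 0.0398
gripper_force: 39.1
```

```bash
python3 -m pendant '[{"dx":0,"dy":0,"dz":0.01,"rx":0,"ry":0,"rz":0,"hand":0.03},{"dx":0,"dy":0,"dz":0.01,"rx":0,"ry":0,"rz":0,"hand":0.03},{"dx":0,"dy":0,"dz":0.01,"rx":0,"ry":0,"rz":0,"hand":0.03},{"dx":0,"dy":0,"dz":0.008,"rx":0,"ry":0,"rz":0,"hand":0.03},{"dx":0,"dy":0,"dz":0.004,"rx":0,"ry":0,"rz":0,"hand":0.03},{"dx":0,"dy":0,"dz":0.002,"rx":0,"ry":0,"rz":0,"hand":0.03},{"dx":0,"dy":0,"dz":0,"rx":0,"ry":0,"rz":0,"hand":0.03},{"dx":0,"dy":0,"dz":0,"rx":0,"ry":0,"rz":0,"hand":0.03}]'
python3 -m pendant '[{"dx":0,"dy":0,"dz":0.002,"rx":0,"ry":0,"rz":0,"hand":0.03},{"dx":0,"dy":0,"dz":0.001,"rx":0,"ry":0,"rz":0,"hand":0.03},{"dx":0,"dy":0,"dz":0,"rx":0,"ry":0,"rz":0,"hand":0.03},{"dx":0,"dy":0,"dz":0,"rx":0,"ry":0,"rz":0,"hand":0.03}]'
```

```text
clock: 22.88
position: [0.4888, 0.2748, 0.0598]
ee_rot: [0.0, 0.993, 0.114, 0.0]
contact_force: [-0.0, 1.2, -1.3]
width: 0.0398
gripper_force: 39.1
clock: 23.22
position: [0.4886, 0.2746, 0.0568]
ee_rot: [0.0, 0.993, 0.114, 0.0]
contact_force: [-0.0, 0.3, -1.8]
width: 0.0398
gripper_force: 39.1
```

```bash
python3 -m pendant '[{"dx":0,"dy":0,"dz":0.0015,"rx":0,"ry":0,"rz":0,"hand":0.03},{"dx":0,"dy":0,"dz":0.0005,"rx":0,"ry":0,"rz":0,"hand":0.03},{"dx":0,"dy":0,"dz":0,"rx":0,"ry":0,"rz":0,"hand":0.03}]'
python3 -m pendant '[{"dx":0,"dy":0,"dz":0,"rx":0,"ry":0,"rz":0,"hand":0.045},{"dx":0,"dy":0,"dz":0,"rx":0,"ry":0,"rz":0,"hand":0.055},{"dx":0,"dy":0,"dz":0,"rx":0,"ry":0,"rz":0,"hand":0.055},{"dx":0,"dy":0,"dz":-0.01,"rx":0,"ry":0,"rz":0,"hand":0.055},{"dx":0,"dy":0,"dz":-0.02,"rx":0,"ry":0,"rz":0,"hand":0.055},{"dx":0,"dy":0,"dz":-0.03,"rx":0,"ry":0,"rz":0,"hand":0.055},{"dx":0,"dy":0,"dz":-0.03,"rx":0,"ry":0,"rz":0,"hand":0.055},{"dx":0,"dy":0,"dz":-0.03,"rx":0,"ry":0,"rz":0,"hand":0.055},{"dx":0,"dy":0,"dz":-0.03,"rx":0,"ry":0,"rz":0,"hand":0.055},{"dx":0,"dy":0,"dz":-0.02,"rx":0,"ry":0,"rz":0,"hand":0.055},{"dx":0,"dy":0,"dz":0,"rx":0,"ry":0,"rz":0,"hand":0.055}]'
python3 - <<'E'
from h import *
w=grab('wrist','w12'); grab('side','sw12'); hsv=cv2.cvtColor(w['frame'],cv2.COLOR_RGB2HSV)
m=((hsv[...,0]>100)&(hsv[...,0]<130)&(hsv[...,1]>110)&(hsv[...,2]>40)).astype(np.uint8)
n,l,st,ce=cv2.connectedComponentsWithStats(cv2.morphologyEx(m,cv2.MORPH_CLOSE,np.ones((9,9))))
for i in range(1,n):
    if st[i,4]>60: print(st[i],ce[i].round(1),onz(w,[ce[i]],.115).round(4)[0])
E
```

```text
clock: 23.47
position: [0.4885, 0.2746, 0.0546]
ee_rot: [0.0, 0.993, 0.114, -0.0]
contact_force: [-0.5, 1.1, -0.9]
width: 0.04
gripper_force: 39.1
clock: 24.38
position: [0.4912, 0.2757, 0.2309]
ee_rot: [-0.001, 0.993, 0.114, 0.005]
contact_force: [-0.1, 0.1, -0.3]
width: 0.0549
gripper_force: 0.0
[302 226  35  33 855] [319.1 242.5] [0.4869 0.2748 0.115 ]
```

The jar's cap is at (.487,.275) at standing height, so it is in the cup. On to the second jar.

```bash
python3 -m pendant '[{"dx":-0.0095,"dy":0.0312,"dz":0,"rx":0,"ry":0,"rz":0,"hand":0.055},{"dx":-0.0095,"dy":0.0312,"dz":0,"rx":0,"ry":0,"rz":0,"hand":0.055},{"dx":-0.0095,"dy":0.0312,"dz":0,"rx":0,"ry":0,"rz":0,"hand":0.055},{"dx":-0.0095,"dy":0.0312,"dz":0,"rx":0,"ry":0,"rz":0,"hand":0.055},{"dx":-0.0095,"dy":0.0312,"dz":0,"rx":0,"ry":0,"rz":0,"hand":0.055},{"dx":-0.0095,"dy":0.0312,"dz":0,"rx":0,"ry":0,"rz":0,"hand":0.055},{"dx":-0.0095,"dy":0.0312,"dz":0,"rx":0,"ry":0,"rz":0,"hand":0.055},{"dx":-0.0095,"dy":0.0312,"dz":0,"rx":0,"ry":0,"rz":0,"hand":0.055},{"dx":-0.0095,"dy":0.0312,"dz":0,"rx":0,"ry":0,"rz":0,"hand":0.055},{"dx":-0.0095,"dy":0.0312,"dz":0,"rx":0,"ry":0,"rz":0,"hand":0.055},{"dx":-0.0095,"dy":0.0312,"dz":0,"rx":0,"ry":0,"rz":0,"hand":0.055},{"dx":-0.0095,"dy":0.0312,"dz":0,"rx":0,"ry":0,"rz":0,"hand":0.055}]'
python3 -m pendant '[{"dx":-0.0095,"dy":0.0312,"dz":0,"rx":0,"ry":0,"rz":0,"hand":0.065},{"dx":-0.0095,"dy":0.0312,"dz":0,"rx":0,"ry":0,"rz":0,"hand":0.065},{"dx":-0.0095,"dy":0.0312,"dz":0,"rx":0,"ry":0,"rz":0,"hand":0.065},{"dx":-0.0095,"dy":0.0312,"dz":0,"rx":0,"ry":0,"rz":0,"hand":0.065},{"dx":-0.0095,"dy":0.0312,"dz":0,"rx":0,"ry":0,"rz":0,"hand":0.065},{"dx":0,"dy":0,"dz":0,"rx":0,"ry":0,"rz":0,"hand":0.065},{"dx":0,"dy":0,"dz":0,"rx":0,"ry":0,"rz":0,"hand":0.065}]'
python3 lab.py w13
```

```text
clock: 25.48
position: [0.4609, -0.1169, 0.2232]
ee_rot: [-0.001, 0.993, 0.114, -0.002]
contact_force: [0.2, 0.4, 0.8]
width: 0.0547
gripper_force: 0.0
clock: 26.07
position: [0.4505, -0.2794, 0.2229]
ee_rot: [-0.001, 0.994, 0.113, -0.001]
contact_force: [0.3, 0.5, -0.4]
width: 0.0649
gripper_force: 0.0
[300 210  37  34 584] [318.3 227.1] [ 0.4543 -0.2777  0.105 ]
pred [159. 245.]
pred [319. 225.]
```

```bash
python3 -m pendant '[{"dx":0.0045,"dy":-0.001,"dz":0.02,"rx":0,"ry":0,"rz":0,"hand":0.065},{"dx":0,"dy":0,"dz":0.03,"rx":0,"ry":0,"rz":0,"hand":0.065},{"dx":0,"dy":0,"dz":0.03,"rx":0,"ry":0,"rz":0,"hand":0.065},{"dx":0,"dy":0,"dz":0.03,"rx":0,"ry":0,"rz":0,"hand":0.065},{"dx":0,"dy":0,"dz":0.03,"rx":0,"ry":0,"rz":0,"hand":0.065},{"dx":0,"dy":0,"dz":0.02,"rx":0,"ry":0,"rz":0,"hand":0.065},{"dx":0,"dy":0,"dz":0.014,"rx":0,"ry":0,"rz":0,"hand":0.065},{"dx":0,"dy":0,"dz":0.006,"rx":0,"ry":0,"rz":0,"hand":0.065},{"dx":0,"dy":0,"dz":0,"rx":0,"ry":0,"rz":0,"hand":0.065},{"dx":0,"dy":0,"dz":0,"rx":0,"ry":0,"rz":0,"hand":0.065}]'
python3 -m pendant '[{"dx":0,"dy":0,"dz":0,"rx":0,"ry":0,"rz":0,"hand":0.05},{"dx":0,"dy":0,"dz":0,"rx":0,"ry":0,"rz":0,"hand":0.03},{"dx":0,"dy":0,"dz":0,"rx":0,"ry":0,"rz":0,"hand":0.03},{"dx":0,"dy":0,"dz":0,"rx":0,"ry":0,"rz":0,"hand":0.03},{"dx":0,"dy":0,"dz":0,"rx":0,"ry":0,"rz":0,"hand":0.03}]' 40
```

```text
clock: 27.0
position: [0.4561, -0.2759, 0.0452]
ee_rot: [0.0, 0.993, 0.115, 0.0]
contact_force: [0.2, 0.2, -0.3]
width: 0.0652
gripper_force: 0.0
clock: 27.42
position: [0.4566, -0.2771, 0.0462]
ee_rot: [0.001, 0.993, 0.114, 0.001]
contact_force: [0.7, 0.4, 5.9]
width: 0.0402
gripper_force: 39.4
```

```bash
python3 -m pendant '[{"dx":0,"dy":0,"dz":-0.01,"rx":0,"ry":0,"rz":0,"hand":0.03},{"dx":0,"dy":0,"dz":-0.025,"rx":0,"ry":0,"rz":0,"hand":0.03},{"dx":0,"dy":0,"dz":-0.03,"rx":0,"ry":0,"rz":0,"hand":0.03},{"dx":0,"dy":0,"dz":-0.03,"rx":0,"ry":0,"rz":0,"hand":0.03},{"dx":0,"dy":0,"dz":-0.03,"rx":0,"ry":0,"rz":0,"hand":0.03},{"dx":0,"dy":0,"dz":-0.03,"rx":0,"ry":0,"rz":0,"hand":0.03},{"dx":0,"dy":0,"dz":-0.03,"rx":0,"ry":0,"rz":0,"hand":0.03},{"dx":0,"dy":0,"dz":-0.02,"rx":0,"ry":0,"rz":0,"hand":0.03},{"dx":0,"dy":0,"dz":0,"rx":0,"ry":0,"rz":0,"hand":0.03}]'
python3 -m pendant '[{"dx":0.002,"dy":-0.0154,"dz":0,"rx":0,"ry":0,"rz":0,"hand":0.03},{"dx":0.0044,"dy":-0.0309,"dz":0,"rx":0,"ry":0,"rz":0,"hand":0.03},{"dx":0.0044,"dy":-0.0309,"dz":0,"rx":0,"ry":0,"rz":0,"hand":0.03},{"dx":0.0044,"dy":-0.0309,"dz":0,"rx":0,"ry":0,"rz":0,"hand":0.03},{"dx":0.0044,"dy":-0.0309,"dz":0,"rx":0,"ry":0,"rz":0,"hand":0.03},{"dx":0.0044,"dy":-0.0309,"dz":0,"rx":0,"ry":0,"rz":0,"hand":0.03},{"dx":0.0044,"dy":-0.0309,"dz":0,"rx":0,"ry":0,"rz":0,"hand":0.03},{"dx":0.0044,"dy":-0.0309,"dz":0,"rx":0,"ry":0,"rz":0,"hand":0.03},{"dx":0.0044,"dy":-0.0309,"dz":0,"rx":0,"ry":0,"rz":0,"hand":0.03},{"dx":0.0044,"dy":-0.0309,"dz":0,"rx":0,"ry":0,"rz":0,"hand":0.03},{"dx":0.0044,"dy":-0.0309,"dz":0,"rx":0,"ry":0,"rz":0,"hand":0.03},{"dx":0.0044,"dy":-0.0309,"dz":0,"rx":0,"ry":0,"rz":0,"hand":0.03}]'
python3 -m pendant '[{"dx":0.0044,"dy":-0.0309,"dz":0,"rx":0,"ry":0,"rz":0,"hand":0.03},{"dx":0.0044,"dy":-0.0309,"dz":0,"rx":0,"ry":0,"rz":0,"hand":0.03},{"dx":0.0044,"dy":-0.0309,"dz":0,"rx":0,"ry":0,"rz":0,"hand":0.03},{"dx":0.0044,"dy":-0.0309,"dz":0,"rx":0,"ry":0,"rz":0,"hand":0.03},{"dx":0.0044,"dy":-0.0309,"dz":0,"rx":0,"ry":0,"rz":0,"hand":0.03},{"dx":0.0044,"dy":-0.025,"dz":0,"rx":0,"ry":0,"rz":0,"hand":0.03},{"dx":0.0024,"dy":-0.015,"dz":0,"rx":0,"ry":0,"rz":0,"hand":0.03},{"dx":0,"dy":0,"dz":0,"rx":0,"ry":0,"rz":0,"hand":0.03},{"dx":0,"dy":0,"dz":0,"rx":0,"ry":0,"rz":0,"hand":0.03}]'
```

```text
clock: 28.17
position: [0.4576, -0.2782, 0.2553]
ee_rot: [0.004, 0.993, 0.114, 0.004]
contact_force: [0.4, -0.3, -0.6]
width: 0.0401
gripper_force: 39.8
clock: 29.17
position: [0.4218, 0.0828, 0.2481]
ee_rot: [-0.0, 0.993, 0.114, -0.002]
contact_force: [0.6, 0.6, -2.2]
width: 0.0399
gripper_force: 39.9
clock: 29.92
position: [0.4065, 0.2768, 0.2481]
ee_rot: [0.001, 0.993, 0.115, -0.002]
contact_force: [0.4, -0.1, -1.8]
width: 0.0399
gripper_force: 40.0
```

```bash
python3 -m pendant '[{"dx":0.0022,"dy":-0.0048,"dz":0.01,"rx":0,"ry":0,"rz":0,"hand":0.03},{"dx":0,"dy":0,"dz":0.025,"rx":0,"ry":0,"rz":0,"hand":0.03},{"dx":0,"dy":0,"dz":0.03,"rx":0,"ry":0,"rz":0,"hand":0.03},{"dx":0,"dy":0,"dz":0.03,"rx":0,"ry":0,"rz":0,"hand":0.03},{"dx":0,"dy":0,"dz":0.025,"rx":0,"ry":0,"rz":0,"hand":0.03},{"dx":0,"dy":0,"dz":0.015,"rx":0,"ry":0,"rz":0,"hand":0.03},{"dx":0,"dy":0,"dz":0.01,"rx":0,"ry":0,"rz":0,"hand":0.03},{"dx":0,"dy":0,"dz":0,"rx":0,"ry":0,"rz":0,"hand":0.03},{"dx":0,"dy":0,"dz":0,"rx":0,"ry":0,"rz":0,"hand":0.03}]'
python3 -m pendant '[{"dx":0,"dy":0,"dz":0.01,"rx":0,"ry":0,"rz":0,"hand":0.03},{"dx":0,"dy":0,"dz":0.01,"rx":0,"ry":0,"rz":0,"hand":0.03},{"dx":0,"dy":0,"dz":0.01,"rx":0,"ry":0,"rz":0,"hand":0.03},{"dx":0,"dy":0,"dz":0.008,"rx":0,"ry":0,"rz":0,"hand":0.03},{"dx":0,"dy":0,"dz":0.004,"rx":0,"ry":0,"rz":0,"hand":0.03},{"dx":0,"dy":0,"dz":0.002,"rx":0,"ry":0,"rz":0,"hand":0.03},{"dx":0,"dy":0,"dz":0,"rx":0,"ry":0,"rz":0,"hand":0.03},{"dx":0,"dy":0,"dz":0,"rx":0,"ry":0,"rz":0,"hand":0.03}]'
```

```text
clock: 30.67
position: [0.4093, 0.2814, 0.1045]
ee_rot: [0.0, 0.994, 0.114, -0.0]
contact_force: [0.9, 0.9, -1.1]
width: 0.0401
gripper_force: 39.9
clock: 31.33
position: [0.4097, 0.2822, 0.0613]
ee_rot: [-0.0, 0.993, 0.114, 0.0]
contact_force: [0.2, -0.1, -1.3]
width: 0.0402
gripper_force: 39.9
```

```bash
python3 -m pendant '[{"dx":0,"dy":0,"dz":0.003,"rx":0,"ry":0,"rz":0,"hand":0.03},{"dx":0,"dy":0,"dz":0.0015,"rx":0,"ry":0,"rz":0,"hand":0.03},{"dx":0,"dy":0,"dz":0.0005,"rx":0,"ry":0,"rz":0,"hand":0.03},{"dx":0,"dy":0,"dz":0,"rx":0,"ry":0,"rz":0,"hand":0.03}]'
python3 -m pendant '[{"dx":0,"dy":0,"dz":0,"rx":0,"ry":0,"rz":0,"hand":0.045},{"dx":0,"dy":0,"dz":0,"rx":0,"ry":0,"rz":0,"hand":0.055},{"dx":0,"dy":0,"dz":0,"rx":0,"ry":0,"rz":0,"hand":0.055},{"dx":0,"dy":0,"dz":-0.01,"rx":0,"ry":0,"rz":0,"hand":0.055},{"dx":0,"dy":0,"dz":-0.02,"rx":0,"ry":0,"rz":0,"hand":0.055},{"dx":0,"dy":0,"dz":-0.03,"rx":0,"ry":0,"rz":0,"hand":0.055},{"dx":0,"dy":0,"dz":-0.03,"rx":0,"ry":0,"rz":0,"hand":0.055},{"dx":0,"dy":0,"dz":-0.03,"rx":0,"ry":0,"rz":0,"hand":0.055},{"dx":0,"dy":0,"dz":-0.03,"rx":0,"ry":0,"rz":0,"hand":0.055},{"dx":0,"dy":0,"dz":-0.03,"rx":0,"ry":0,"rz":0,"hand":0.055},{"dx":0,"dy":0,"dz":-0.03,"rx":0,"ry":0,"rz":0,"hand":0.055},{"dx":0,"dy":0,"dz":0,"rx":0,"ry":0,"rz":0,"hand":0.055}]'
python3 -m pendant '[{"dx":-0.025,"dy":0,"dz":-0.02,"rx":0,"ry":0,"rz":0,"hand":0.06},{"dx":-0.025,"dy":0,"dz":-0.01,"rx":0,"ry":0,"rz":0,"hand":0.06},{"dx":-0.02,"dy":0,"dz":-0.01,"rx":0,"ry":0,"rz":0,"hand":0.06},{"dx":0,"dy":0,"dz":0,"rx":0,"ry":0,"rz":0,"hand":0.06},{"dx":0,"dy":0,"dz":0,"rx":0,"ry":0,"rz":0,"hand":0.06}]'
python3 - <<'E'
from h import *
w=grab('wrist','w14'); s=grab('side','s14'); g=grab('scene','g14')
x=cv2.resize(s['frame'][130:400,240:420],None,fx=2,fy=2); y=cv2.resize(w['frame'][0:330,100:600],(430,284)); z=cv2.resize(g['frame'][160:340,150:430],(430,256))
cv2.imwrite('pics/c14.png',np.hstack([x,np.vstack([y,z])])[:,:,::-1])
E
```

```text
clock: 31.67
position: [0.4092, 0.282, 0.0557]
ee_rot: [0.0, 0.993, 0.114, -0.0]
contact_force: [0.1, 0.6, -0.6]
width: 0.0399
gripper_force: 39.9
clock: 32.67
position: [0.4123, 0.2836, 0.2723]
ee_rot: [-0.002, 0.993, 0.114, 0.006]
contact_force: [1.3, 0.6, 0.2]
width: 0.0552
gripper_force: 0.0
clock: 33.08
position: [0.3408, 0.2662, 0.3064]
ee_rot: [-0.0, 0.993, 0.114, 0.001]
contact_force: [0.2, -0.1, -0.4]
width: 0.0602
gripper_force: 0.0
```

View pics/c14.png

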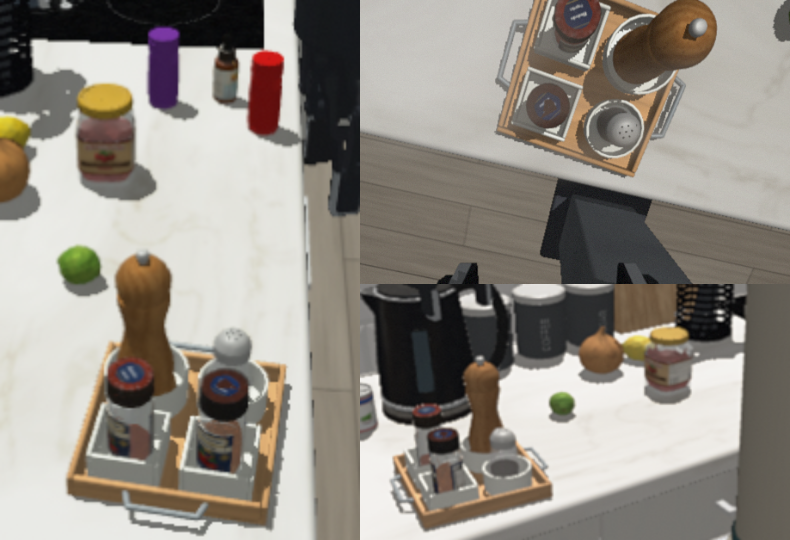

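The picture shows all four in their cups, with dropper, jam jar, purple and red still standing. In the scene crop the shaker's top (502,440) sits above the narrow cup. I check numerically that it stands upright on the cup floor.

Run:
```python
from h import *
w=load('w14'); s=load('s14'); g=load('g14')
sx=lambda p:((p-[240,130])*2).round(0); wx=lambda p:((p-[100,0])*[.86,284/330]+[360,0]).round(0); gx=lambda p:((p-[150,160])*[430/280,256/180]+[360,284]).round(0)
for n,P in (('salt top',(.4025,.2025,.095)),('salt low',(.4025,.2025,.02)),('mill knob',(.482,.194,.175)),('jarA',(.487,.275,.115)),('jarB',(.408,.282,.115))):
    print(n,'side',sx(proj(s,[P]))[0],'wrist',wx(proj(w,[P]))[0],'scene',gx(proj(g,[P]))[0])
# triangulate salt dome: side (232,335) crop top, wrist (626,128), scene (502,430)
def tri(obs):
    A=np.zeros((3,3));b=np.zeros(3)
    for im,uv in obs:
        d=ray(im,[uv])[0]; M=np.eye(3)-np.outer(d,d); A+=M; b+=M@im['C']
    return np.linalg.solve(A,b).round(4)
us=(240+232/2,130+335/2); uw=((626-360)/.86+100,128*330/284); ug=((502-360)*280/430+150,(434-284)*180/256+160)
print('salt tri',tri([(s,us),(w,uw),(g,ug)]),tri([(s,us),(w,uw)]))
us=(240+142/2,130+257/2); uw=((699-360)/.86+100,27*330/284); ug=((480-360)*280/430+150,(361-284)*180/256+160)
print('knob tri',tri([(s,us),(w,uw),(g,ug)]))
```

```text
salt top side [232. 336.] wrist [625. 130.] scene [501. 431.]
salt low side [228. 394.] wrist [612. 125.] scene [505. 476.]
mill knob side [145. 255.] wrist [694.  31.] scene [478. 360.]
jarA side [130. 371.] wrist [577.  14.] scene [425. 409.]
jarB side [224. 384.] wrist [548. 106.] scene [441. 432.]
salt tri [0.4034 0.2006 0.0914] [0.4038 0.2029 0.0965]
knob tri [0.4858 0.1899 0.1705]
```

All tops triangulate to their standing heights over their cups, within calibration error, and the gripper is clear. Handing in.

```bash
python3 -c "
from rig import manip
print(manip.sign_off())"
```

```text
the job is handed in; nothing more can be done
None
```

The job is handed in: the last pictures show the mill, salt shaker and both spice jars standing upright in their cups, the dropper bottle and jam jar still standing in place, and nothing knocked over, at about 33 s of the 109 s allowed.

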